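Press the mounted specimen slides

ROBOT

A 6-joint arm with a two-finger parallel gripper is mounted at the origin on the work surface. World frame = base frame: x ahead of the robot, y to its left, z up, the work surface at z = 0. Lengths are in mm, angles in rad, forces in N, time in s.
With the tool pointing down it reaches from about 325 to 750 mm from the base axis. Payload 7.6 kg.
Tool frame: the origin (TCP) lies where the fingers leave the gripper's body, on its centre line; the fingertips stand 73 mm ahead of it and the grasp point (between the pads) lies grasp_offset ahead of it (grasp_offset is the distance from the TCP to the grasp point, in mm); z points along the fingers, y is the line along which they close (so a half turn about z gives the same grasp; the last joint's range is limited). The gripper opens to 85 mm and grips with 20 to 120 N. Pads are 22 mm wide; open, the fingers measure 114 mm over their backs; the gripper's body (76 mm by 85 mm) begins 54 mm behind the grasp point. The pads swing forward as they close: fully open they stand 13 mm farther back than shut.
Start: joints at [-1.288, 0.052, 1.401, -0, 1.689, -0.07], TCP at [181.425, -492.67, 303.923] pointing down, gripper open.
Joint ranges: [-2.9, 2.9], [-0.91, 2.17], [0.12, 2.37], [-1.06, 4.2], [0.26, 2.73], [-2.93, 2.93]. Speed limits (rad/s): [2.57, 2.57, 3.01, 3.14, 3.14, 3.14].

INTERFACE

Orientations are given as a rotation vector (axis times angle).
In Python, from bench import sense, snapshot, get_calibration, finish_job, grasp_offset gives the robot as it stands.
- The arm moves only by the tool drive_tool, never from a script. Its argument "moves" is text: rows parted by semicolons, each of 7 numbers parted by spaces: the shift along the tool's x, y, z in m, then the turn, a rotation vector about the tool's x, y, z in degrees, then the finger opening in m, from 0 to 0.0854. A call has 1 to 12 rows; each row is the pose to reach, as a shift and turn from the pose commanded when the call began, along the tool's axes at that moment; what a row does not reach only later rows make up. A row lasts 1/12 s, in which the tool goes at most 41.7 mm and 7.16 degrees, less where a joint would pass 70% of its speed; a pose out of reach is approached as far as the arm can. A call with a gripper value outside its range is refused whole. The fingers move at their own pace and stop on an object; "squeeze" is the grip in N (left out, the last holds). Time passes only in rows, so rows that repeat a pose let the fingers close. It gives the time, the measured TCP pose, the force, the opening and the grip force at its end, in the units of the state.
- sense(): the state, without advancing time (a new reading comes with each control period).
- snapshot(name): name is "side" or "top"; returns (picture, depth): 400x640x3 uint8, red, green, blue; 400x640 float32, mm along the optical axis (not along the pixel's ray), 0 where there is no reading.
- get_calibration(name): a dict with "K" (3x3 intrinsics, pixels), "D" ([k1, k2, p1, p2, k3] as OpenCV has them; the pictures are not rectified), "xyz" and "rotation" of the camera in the world. Camera axes: x right, y up, looking along -z (the intrinsics and any distortion apply to the point x, -y, -z); pixel columns grow to the right and rows downward; lengths in mm; the calibration is good to about 2 mm. A picture is of the moment at which its call begins. get_calibration takes no time and is no camera call.
- finish_job(): hands the job in; it is judged then, once.
The state is a dict: "time": time; "joint_positions": joint angles; "dq": joint speeds; "tau": joint torques, N m; "eef_pos": TCP position; "eef_rot": TCP orientation; "wrist_force": force on the tool from outside, world axes, zero at the start; "wrist_torque": the same for the moment, N m; "width": opening from 0.0 (shut) to 1.0 (fully open); "gripper_force": force on a finger pad.
Only numpy, scipy, OpenCV 4.12 (cv2) and the standard library are available. Lean on these libraries where they do the work, as an engineer would, in place of code of your own. Each camera call takes 0.05 s, during which the arm holds its last target. There are 200 camera calls.

TASK

Lift each specimen slide carrier off the hook stand and push it fully home in a slot of the lever press, then, with all of them in, pull the press lever down to its stop, hold it there for a second and ease it slowly back up to rest without letting it snap. Finally move all the carriers to the wooden rack, standing upright and fully down in its slots, and leave the other things on the desk undisturbed.

Things in the scene. Friction and masses are not known exactly. Their poses are not given: they have to be found in the camera images.
- carrier0: slide carrier on hook 0 of the stand (None if absent), 0.12 kg: aluminium plate 60 mm wide (y), 5 thick (x), 108 tall, glass slide on it; on top, centred, a black handle 24 (y) x 14 (x) mm, from z=108 to 142 mm. Origin: middle of the plate's lower edge, z up to the handle. Hanging hole 24 mm wide, z=72 to 98 mm. Either face may go either way in a slot.
- carrier1: slide carrier on hook 1 of the stand (None if absent), 0.12 kg: aluminium plate 60 mm wide (y), 5 thick (x), 108 tall, glass slide on it; on top, centred, a black handle 24 (y) x 14 (x) mm, from z=108 to 142 mm. Origin: middle of the plate's lower edge, z up to the handle. Hanging hole 24 mm wide, z=72 to 98 mm. Either face may go either way in a slot.
- carrier2: slide carrier on hook 2 of the stand (None if absent), 0.12 kg: aluminium plate 60 mm wide (y), 5 thick (x), 108 tall, glass slide on it; on top, centred, a black handle 24 (y) x 14 (x) mm, from z=108 to 142 mm. Origin: middle of the plate's lower edge, z up to the handle. Hanging hole 24 mm wide, z=72 to 98 mm. Either face may go either way in a slot.
- carrier3: slide carrier on hook 3 of the stand (None if absent), 0.12 kg: aluminium plate 60 mm wide (y), 5 thick (x), 108 tall, glass slide on it; on top, centred, a black handle 24 (y) x 14 (x) mm, from z=108 to 142 mm. Origin: middle of the plate's lower edge, z up to the handle. Hanging hole 24 mm wide, z=72 to 98 mm. Either face may go either way in a slot.
- press: white lever press, fixed, base 250 (x) x 130 (y) x 20 mm; on it a slotted block, top at z=65 mm, with four slots open upward, side by side along its x. Origin: under the middle of the base, z up. A cheek with the lever's pivot, 100 mm tall, stands at its far right (x=+85, y=-56 mm). The lever moves the thin comb on the block, no obstacle.
- press_slot0 (a point): middle of the floor of press slot 0 (0 nearest the robot, 42 mm pitch, press frame); slot 10 mm wide along its x, 66 mm long along its y, 45 mm deep. A carrier fully home has its origin here.
- press_slot1 (a point): middle of the floor of press slot 1 (0 nearest the robot, 42 mm pitch, press frame); slot 10 mm wide along its x, 66 mm long along its y, 45 mm deep. A carrier fully home has its origin here.
- press_slot2 (a point): middle of the floor of press slot 2 (0 nearest the robot, 42 mm pitch, press frame); slot 10 mm wide along its x, 66 mm long along its y, 45 mm deep. A carrier fully home has its origin here.
- press_slot3 (a point): middle of the floor of press slot 3 (0 nearest the robot, 42 mm pitch, press frame); slot 10 mm wide along its x, 66 mm long along its y, 45 mm deep. A carrier fully home has its origin here.
- press_lever (a joint): angle of the sprung lever: 0 = at rest, up (lever 34 degrees above level, pointing to the robot); 0.80 rad = pulled down to its stop (11 degrees below level). A spring always drives it up: about 4 N at the grip at the start and 10 N at the stop, plus damping (0.6 N m s/rad); let go when down it snaps up at about 3 rad/s.
- lever_grip (a point): middle of the lever's black grip, a round bar 20 mm thick, 75 mm long, along the press's y, right of the press (-y); it moves on a 200 mm radius about lever_hinge, in the press's x-z plane: x_grip = -200 cos(0.60 - angle) mm, z_grip = +200 sin(0.60 - angle) mm from lever_hinge. The bar may turn between the fingers.
- lever_hinge (a point): fixed point on the lever's hinge axis (along the press's y), level with the middle of the grip, 80 mm above the table
- rack: loose wooden rack block, 174 (x) x 96 (y) x 65 mm, 0.9 kg, with four slots open upward, side by side along its x, at the far right. Origin: middle of its underside, z up.
- rack_slot0 (a point): middle of the floor of rack slot 0 (0 nearest the robot at yaw 0, 40 mm pitch); slot 14 mm wide along the rack's x, 70 mm long along its y, 50 mm deep, floor 15 mm above the rack's underside. A carrier stands here loosely, leaning up to 0.2 rad.
- rack_slot1 (a point): middle of the floor of rack slot 1 (0 nearest the robot at yaw 0, 40 mm pitch); slot 14 mm wide along the rack's x, 70 mm long along its y, 50 mm deep, floor 15 mm above the rack's underside. A carrier stands here loosely, leaning up to 0.2 rad.
- rack_slot2 (a point): middle of the floor of rack slot 2 (0 nearest the robot at yaw 0, 40 mm pitch); slot 14 mm wide along the rack's x, 70 mm long along its y, 50 mm deep, floor 15 mm above the rack's underside. A carrier stands here loosely, leaning up to 0.2 rad.
- rack_slot3 (a point): middle of the floor of rack slot 3 (0 nearest the robot at yaw 0, 40 mm pitch); slot 14 mm wide along the rack's x, 70 mm long along its y, 50 mm deep, floor 15 mm above the rack's underside. A carrier stands here loosely, leaning up to 0.2 rad.
- stand: dark steel hook stand, fixed, base 370 (y) x 100 (x) mm; origin under its middle. Four flat hooks 14 x 4 mm, top at z=150 mm, at y=-120, -40, 40, 120 mm (hook 0 to 3), point along -x, with a 7 mm upturned lip 22 mm in front of a hung carrier. Carriers hang parallel to the stand, origin at x=-18, z=52 mm: lift one straight up 9 to 20 mm, then draw it 45 mm or more along -x before lifting on.
- wash_bottle: bystander, leave alone: white squeeze bottle with a thin nozzle, 56 mm across, 175 mm tall, behind the press
- vial: bystander, leave alone: small glass jar with a white cap, 44 mm across, 75 mm tall, behind the press
- petri: bystander, leave alone: open glass dish, 90 mm across, 16 mm tall, in front of the stand
- notebook: bystander, leave alone: blue cloth notebook, 150 x 210 x 15 mm, at the left
- slide_box: bystander, leave alone: closed grey plastic box, 85 x 60 x 32 mm, beyond the rack
- beaker: bystander, leave alone: open glass beaker, 68 mm across, 85 mm tall, at the far edge
Things that resemble listed ones, but are neither listed nor needed, are in the scene too. There is more than one size of the rack; the one meant has the size given above. What is shaped like the carrier0 but blue is not meant.

How it is judged (in metres and radians):
On the way, in this order (a step that is already met when the one before it is completed fails the run):
1. every carrier present is fully home in a slot of the press, with the lever up (x of carrier0 in the frame of press between -0.072 and 0.072 m and y of carrier0 in the frame of press between -0.012 and 0.012 m and z of each of carrier0, carrier1, carrier2, carrier3 in the frame of press below 0.026 m and angle between each of carrier0, carrier1, carrier2, carrier3's own z axis and vertical below 0.2 rad and x of carrier1 in the frame of press between -0.072 and 0.072 m and y of carrier1 in the frame of press between -0.012 and 0.012 m and x of carrier2 in the frame of press between -0.072 and 0.072 m and y of carrier2 in the frame of press between -0.012 and 0.012 m and x of carrier3 in the frame of press between -0.072 and 0.072 m and y of carrier3 in the frame of press between -0.012 and 0.012 m and value of joint press_lever below 0.08 rad), for 0.3 s.
2. the lever is pulled down to its stop and held for half a second, with the carriers in the press (x of carrier0 in the frame of press between -0.072 and 0.072 m and y of carrier0 in the frame of press between -0.012 and 0.012 m and z of each of carrier0, carrier1, carrier2, carrier3 in the frame of press below 0.026 m and angle between each of carrier0, carrier1, carrier2, carrier3's own z axis and vertical below 0.2 rad and x of carrier1 in the frame of press between -0.072 and 0.072 m and y of carrier1 in the frame of press between -0.012 and 0.012 m and x of carrier2 in the frame of press between -0.072 and 0.072 m and y of carrier2 in the frame of press between -0.012 and 0.012 m and x of carrier3 in the frame of press between -0.072 and 0.072 m and y of carrier3 in the frame of press between -0.012 and 0.012 m and value of joint press_lever above 0.74 rad), for 0.5 s.
3. the lever is back up at rest, with the carriers still in the press (x of carrier0 in the frame of press between -0.072 and 0.072 m and y of carrier0 in the frame of press between -0.012 and 0.012 m and z of each of carrier0, carrier1, carrier2, carrier3 in the frame of press below 0.026 m and angle between each of carrier0, carrier1, carrier2, carrier3's own z axis and vertical below 0.2 rad and x of carrier1 in the frame of press between -0.072 and 0.072 m and y of carrier1 in the frame of press between -0.012 and 0.012 m and x of carrier2 in the frame of press between -0.072 and 0.072 m and y of carrier2 in the frame of press between -0.012 and 0.012 m and x of carrier3 in the frame of press between -0.072 and 0.072 m and y of carrier3 in the frame of press between -0.012 and 0.012 m and value of joint press_lever below 0.06 rad), for 0.2 s.
At the end, for the whole second after the job is handed in: every carrier present stands in a slot of the wooden rack, its lower edge within 9 mm of the slot's floor, less than 0.3 rad from upright and at rest; the rack stands flat on the table; the lever is up (angle under 0.06 rad) (x of carrier0 in the frame of rack between -0.072 and 0.072 m and y of carrier0 in the frame of rack between -0.015 and 0.015 m and z of each of carrier0, carrier1, carrier2, carrier3 in the frame of rack below 0.024 m and angle between each of carrier0, carrier1, carrier2, carrier3's own z axis and vertical below 0.3 rad and linear speed of each of carrier0, carrier1, carrier2, carrier3, rack below 0.03 m/s and x of carrier1 in the frame of rack between -0.072 and 0.072 m and y of carrier1 in the frame of rack between -0.015 and 0.015 m and x of carrier2 in the frame of rack between -0.072 and 0.072 m and y of carrier2 in the frame of rack between -0.015 and 0.015 m and x of carrier3 in the frame of rack between -0.072 and 0.072 m and y of carrier3 in the frame of rack between -0.015 and 0.015 m and angle between rack's own z axis and vertical below 0.1 rad and value of joint press_lever below 0.06 rad); the robot touches nothing.
It fails at once if the lever snaps back (rises faster than 1.8 rad/s) (velocity of joint press_lever below -1.8 rad/s).
It fails at once if a bystander is pushed more than 40 mm or knocked over (distance of any of wash_bottle, vial, petri, notebook, slide_box, beaker from where it was at the start of the episode above 0.04 m or angle between any of wash_bottle, vial, beaker, petri, slide_box's own z axis and vertical above 0.6 rad).
Of carrier0, carrier1, carrier2, carrier3 only 3 to 4 are there at a start; the rules pass over those that are not, and their reading is None.
At some moment in a run one of rack may be knocked a few centimetres aside while the robot is not near it.
It also fails if it takes over 210 s, if anything falls off the work surface, if the arm or the gripper's body presses on something with over 40 N, if the wrist force passes 120 N, or if a joint passes its speed limit or range.

## Working session

There is one attempt and no reset: what is moved stays moved. The work goes in short steps, Python scripts to look and compute and a tool call to move; the robot and the scene stay as the last step left them, time stands still between calls to the robot, and variables do not carry over. Pictures are saved under pics/ and viewed, at most 14 in all, crops included, and the job is handed in when it is done.

Besides the shell and the picture viewer there is one more tool, called after "Emit:" as name(argument=value, ...) on one line, values as JSON. drive_tool: Moves the arm, as the interface text tells. Its arguments: {"type":"object","properties":{"moves":{"type":"string"},"squeeze":{"type":"number"}},"required":["moves"]}

```bash
mkdir -p pics; ls; cat > h.py <<'E'
import numpy as np, cv2
from bench import sense, snapshot, get_calibration, finish_job, grasp_offset
def save(n,im): cv2.imwrite('pics/'+n,cv2.cvtColor(im,cv2.COLOR_RGB2BGR))
def ray(c,uv):
    p=cv2.undistortPoints(np.array(uv,float).reshape(-1,1,2),np.array(c['K'],float),np.array(c['D'],float)).reshape(-1,2)
    d=np.c_[p[:,0],-p[:,1],-np.ones(len(p))]
    R=np.array(c['rotation'],float)
    if R.shape!=(3,3): R=cv2.Rodrigues(R)[0]
    return np.array(c['xyz'],float), d@R.T
def onplane(c,uv,z):
    o,d=ray(c,uv); return o+d*((z-o[2])/d[:,2])[:,None]
def bydepth(c,uv,dep):
    o,d=ray(c,uv); return o+d*np.array(dep,float).reshape(-1,1)
def proj(c,P):
    R=np.array(c['rotation'],float)
    if R.shape!=(3,3): R=cv2.Rodrigues(R)[0]
    q=(np.array(P,float).reshape(-1,3)-np.array(c['xyz']))@R; q=q*[1,-1,-1]
    return cv2.projectPoints(q,np.zeros(3),np.zeros(3),np.array(c['K'],float),np.array(c['D'],float))[0].reshape(-1,2)
E
python3 - <<'E'
from h import *
for n in('side','top'):
    im,d=snapshot(n); save(n+'0.png',im); np.save(n+'0.npy',d); np.save(n+'0i.npy',im); print(n,get_calibration(n),(d>0).mean())
print(sense(),grasp_offset)
E
```

```text
pics
side {'K': array([[477.01568954,   0.        , 329.93212834],
       [  0.        , 477.01568954, 185.42510434],
       [  0.        ,   0.        ,   1.        ]]), 'D': array([0.04997397, 0.        , 0.        , 0.        , 0.        ]), 'xyz': array([ 308.6296403 , 1139.54927186,  928.49930678]), 'rotation': array([ 0.14721725, -1.40268951, -2.6161949 ])} 0.99506640625
top {'K': array([[393.37335505,   0.        , 316.99328353],
       [  0.        , 393.37335505, 201.22118403],
       [  0.        ,   0.        ,   1.        ]]), 'D': array([-0.07372338,  0.        ,  0.        ,  0.        ,  0.        ]), 'xyz': array([ 374.70799488,  -50.87240157, 1327.22787518]), 'rotation': array([ 0.10684345, -0.09420225, -1.57723903])} 0.99577734375
{'time': 0.1, 'joint_positions': array([-1.28829229e+00,  5.27861405e-02,  1.40162461e+00, -1.69247410e-05,
        1.68859405e+00, -7.02944828e-02]), 'dq': array([-1.53021150e-03, -2.23027914e-03, -2.61766363e-03, -7.92093100e-04,
       -9.98562622e-04, -6.71467352e-05]), 'tau': array([ 1.15427658e-03, -3.82582819e+01, -3.60986316e+01, -5.49738081e-05,
        4.79678507e-03, -7.41455068e-06]), 'eef_pos': array([ 181.37566323, -492.49841989,  303.14939009]), 'eef_rot': array([-3.09146115e+00, -5.51055911e-01,  2.61057107e-04]), 'wrist_force': array([ 0.45464296, -0.59332694, -0.08093903]), 'wrist_torque': array([-0.02777689, -0.05603464, -0.01310125]), 'gripper_force': 0.0, 'width': 0.9997565322439039} 53.900000000000006
```

View pics/side0.png

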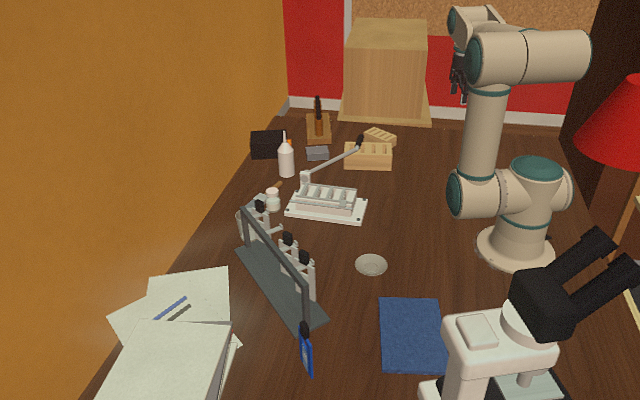

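View pics/top0.png

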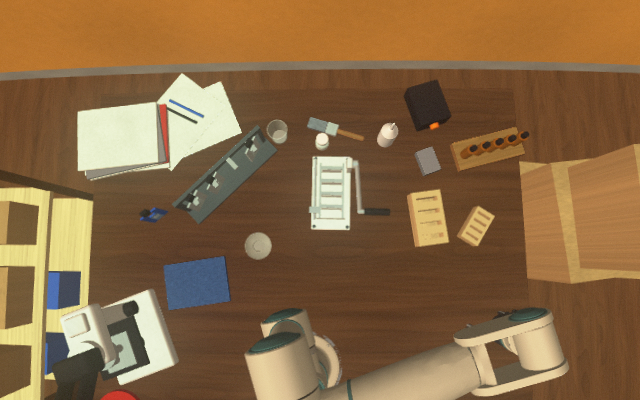

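```bash
python3 - <<'E'
from h import *
t=np.load('top0i.npy'); s=np.load('side0i.npy')
f=lambda im,x,y,w,h,W,H: cv2.resize(im[y:y+h,x:x+w],(W,H),interpolation=cv2.INTER_CUBIC)
a=np.hstack([f(t,160,110,130,120,400,300) if 0 else f(t,165,120,120,90,400,300),f(s,230,190,120,90,400,300)])
b=np.hstack([f(t,300,145,120,90,400,300),f(t,395,180,120,90,400,300)])
save('crop1.png',np.vstack([a,b]))
# height maps
for n in('top','side'):
    c=get_calibration(n); d=np.load(n+'0.npy'); v,u=np.mgrid[0:400,0:640]
    P=bydepth(c,np.c_[u.ravel(),v.ravel()],d.ravel()).reshape(400,640,3); np.save(n+'P.npy',P)
P=np.load('topP.npy')
for uv in [(320,260),(300,300),(340,220),(428,195),(476,213),(380,212),(205,260),(425,205)]: print(uv,P[uv[1],uv[0]].round())
P=np.load('sideP.npy')
for uv in [(400,300),(360,145),(370,155),(360,140),(303,257),(288,238),(260,205),(370,265)]: print(uv,P[uv[1],uv[0]].round())
E
```

```text
(320, 260) [347. -49.  -1.]
(300, 300) [216.  18.   1.]
(340, 220) [ 479. -117.   17.]
(428, 195) [ 554. -403.   62.]
(476, 213) [ 496. -567.   43.]
(380, 212) [ 487. -224.  201.]
(205, 260) [349. 333.  17.]
(425, 205) [ 522. -392.   63.]
(400, 300) [307. 274.  17.]
(360, 145) [ 481. -192.  194.]
(370, 155) [ 464. -355.   67.]
(360, 140) [ 482. -202.  206.]
(303, 257) [535. 346. 186.]
(288, 238) [586. 288. 187.]
(260, 205) [693. 177. 192.]
(370, 265) [398. 153.   9.]
```

View pics/crop1.png

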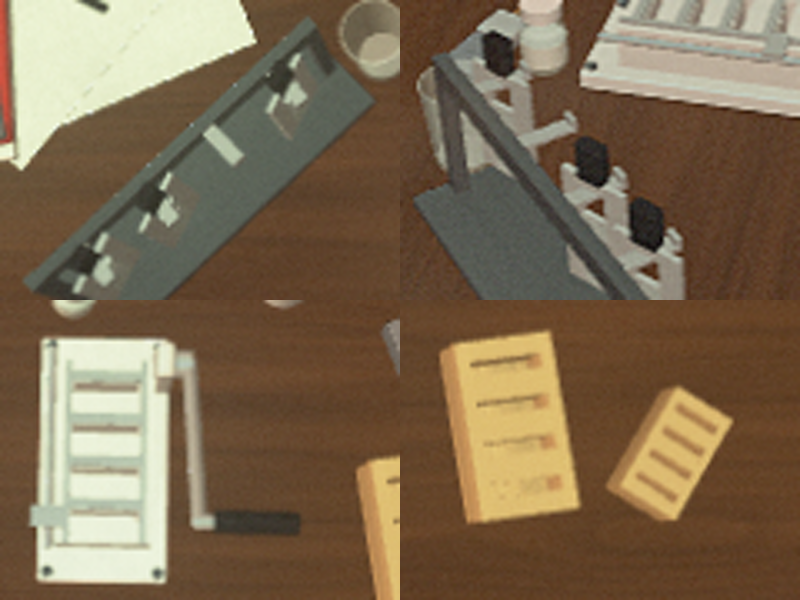

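```bash
cat > m.py <<'E'
from h import *
def rect(pts):
    r=cv2.minAreaRect(np.float32(pts)); return r
def inset(m): return m
def comp(m):
    n,l,st,c=cv2.connectedComponentsWithStats(m.astype(np.uint8),connectivity=4); return [(l==i) for i in 1+np.argsort(-st[1:,4])]
def face(view,P,im,roi,zlo,zhi,zp,sel=None):
    x0,y0,x1,y1=roi; m=np.zeros(P.shape[:2],bool); m[y0:y1,x0:x1]=True
    m&=(P[...,2]>zlo)&(P[...,2]<zhi)
    if sel is not None: m&=sel
    k=comp(m)[0]; cn=max(cv2.findContours(k.astype(np.uint8),cv2.RETR_EXTERNAL,cv2.CHAIN_APPROX_NONE)[0],key=cv2.contourArea).reshape(-1,2)
    w=onplane(get_calibration(view),cn,zp)[:,:2]; return cv2.minAreaRect(np.float32(w)),k.sum(),np.median(P[k][:,2])
E
python3 - <<'E'
from m import *
d={}
for n in('top','side'):
    im=np.load(n+'0i.npy').astype(int); P=np.load(n+'P.npy'); d[n]=(im,P)
    print(n)
    mx=im.max(2); mn=im.min(2)
    rrack={'top':(400,180,455,255),'side':(335,135,400,180)}[n]
    wood=(im[...,0]-im[...,2]>50)
    print('rack',face(n,P,im,rrack,55,75,65,wood))
    rp={'top':(300,145,360,240),'side':(275,170,375,235)}[n]
    white=(mn>120)
    print('pressbase',face(n,P,im,rp,8,120,20,white))
    print('block',face(n,P,im,rp,52,90,65))
    rh={'top':(165,110,290,230),'side':(235,185,330,275)}[n]
    m=np.zeros(mx.shape,bool); m[rh[1]:rh[3],rh[0]:rh[2]]=1
    m&=(mx<55)&(P[...,2]>165)
    for k in comp(m)[:4]:
        if k.sum()<8: continue
        v,u=np.nonzero(k); q=P[k]
        tp=q[q[:,2]>np.percentile(q[:,2],90)-6]
        print('handle',k.sum(),u.mean().round(1),v.mean().round(1),q.mean(0).round(1),'top',tp.mean(0).round(1),q.min(0).round(),q.max(0).round())
    rl={'top':(355,200,400,225),'side':(350,130,372,152)}[n]
    m=np.zeros(mx.shape,bool); m[rl[1]:rl[3],rl[0]:rl[2]]=1
    m&=(mx<75)&(P[...,2]>150)
    k=comp(m)[0]; v,u=np.nonzero(k); q=P[k]; print('lever',k.sum(),u.mean(),v.mean(),np.median(q,0).round(1),q.min(0).round(),q.max(0).round())
# stand rail: points z>120 not handles in stand region
for n,rh in(('top',(165,110,290,230)),('side',(235,185,330,340))):
    im,P=d[n]; x0,y0,x1,y1=rh; m=np.zeros(im.shape[:2],bool); m[y0:y1,x0:x1]=1
    k=m&(P[...,2]>120)&(P[...,2]<300); q=P[k]; z=np.histogram(q[:,2],bins=np.arange(120,230,8)); print(n,z)
    b=m&(P[...,2]>3)&(P[...,2]<25); r=cv2.minAreaRect(np.float32(P[comp(b)[0]][:,:2])); print('standbase',r)
E
```

```text
top
rack (((481.81414794921875, -403.2767333984375), (172.07530212402344, 100.31438446044922), 7.074048042297363), np.int64(1253), np.float64(64.01517027267823))
pressbase (((571.1624145507812, -97.024169921875), (159.21009826660156, 251.13650512695312), 86.26996612548828), np.int64(2847), np.float64(61.51669969461568))
block (((572.8485107421875, -82.1417465209961), (120.86314392089844, 197.3951416015625), 83.76959991455078), np.int64(1577), np.float64(65.27244876446548))
handle 25 190.8 198.4 [533.9 332.1 182.3] top [531.7 332.9 193.2] [525. 328. 165.] [544. 337. 196.]
lever 159 376.79245283018867 211.47169811320754 [ 489.  -214.6  200.4] [ 478. -251.  190.] [ 500. -178.  209.]
side
rack (((473.20416259765625, -395.802490234375), (161.17633056640625, 121.74034118652344), 5.179037570953369), np.int64(466), np.float64(66.43000893314911))
pressbase (((575.3973388671875, -147.11257934570312), (288.5169677734375, 261.9276123046875), 89.96924591064453), np.int64(2528), np.float64(57.39507660204731))
block (((580.9673461914062, -95.30450439453125), (152.0521697998047, 207.9116668701172), 
[... 333 characters left out ...]
3.6] [689. 159. 166.] [710. 180. 197.]
lever 63 359.2857142857143 139.5079365079365 [ 485.5 -212.6  203.3] [ 478. -250.  193.] [ 497. -175.  208.]
top (array([ 54,  79, 104, 546, 259,  47,  24,  23,  50,  65,   0,   0,   0]), array([120, 128, 136, 144, 152, 160, 168, 176, 184, 192, 200, 208, 216,
       224]))
standbase ((629.3419189453125, 259.8984069824219), (97.39347839355469, 373.50250244140625), 43.39232635498047)
side (array([164, 131, 274, 457, 738, 116,  74,  64,  81, 119,   0,   0,   0]), array([120, 128, 136, 144, 152, 160, 168, 176, 184, 192, 200, 208, 216,
       224]))
standbase ((645.2877197265625, 267.5290832519531), (98.38648223876953, 388.06622314453125), 43.288055419921875)
```

```bash
python3 - <<'E'
from m import *
im=np.load('top0i.npy'); I=im.astype(int); P=np.load('topP.npy'); c=get_calibration('top')
m=np.zeros(I.shape[:2],bool); m[145:240,300:352]=1; m&=I.min(2)>105
cn=max(cv2.findContours(comp(m)[0].astype(np.uint8),0,1)[0],key=cv2.contourArea).reshape(-1,2)
w=onplane(c,cn,20)[:,:2]; print('press top',cv2.minAreaRect(np.float32(w)))
# side view: left edge & others of base on z=20
cs=get_calibration('side')
S=np.load('side0i.npy').astype(int); ms=np.zeros(S.shape[:2],bool); ms[175:235,275:375]=1; ms&=S.min(2)>105
ws=onplane(cs,np.c_[np.nonzero(comp(ms)[0])[::-1]],20); r=[ws[np.argmin(ws[:,0])],ws[np.argmax(ws[:,1])],ws[np.argmax(ws[:,0])]]; print('side ext',np.round(r))
# press frame
(cx,cy),(a,b),ang=cv2.minAreaRect(np.float32(w)); 
yaw=np.deg2rad(ang if a>b else ang-90); yaw=(yaw+np.pi/2)%np.pi-np.pi/2; print('yaw',np.degrees(yaw))
def fr(o,yaw,x,y,z): return [o[0]+x*np.cos(yaw)-y*np.sin(yaw),o[1]+x*np.sin(yaw)+y*np.cos(yaw),z]
Pf=np.array
def draw(img,K,pts,off,sc,col):
    q=((proj(K,pts)+.5-off)*sc-.5).round().astype(int); cv2.polylines(img,[q.reshape(-1,1,2)],True,col,1)
def crop(i,x,y,wd,h,sc): return cv2.resize(i[y:y+h,x:x+wd],None,fx=sc,fy=sc,interpolation=cv2.INTER_CUBIC)
A=crop(im,300,148,66,90,6)
o=(cx,cy)
for k in range(4):
    xs=-63+42*k; draw(A,c,[fr(o,yaw,xs+dx,dy,65) for dx,dy in((-5,-33),(5,-33),(5,33),(-5,33))],np.array([300,148]),6,(255,0,0))
draw(A,c,[fr(o,yaw,dx,dy,20) for dx,dy in((-125,-65),(125,-65),(125,65),(-125,65))],np.array([300,148]),6,(0,0,255))
# rack
ro=(481.8,-403.3); ry=np.deg2rad(7.07)
B=crop(im,402,185,66,70,6); B=np.vstack([B,np.zeros((120,396,3),np.uint8)])
for k in range(4):
    xs=-60+40*k; draw(B,c,[fr(ro,ry,xs+dx,dy,65) for dx,dy in((-7,-35),(7,-35),(7,35),(-7,35))],np.array([402,185]),6,(255,0,0))
draw(B,c,[fr(ro,ry,dx,dy,65) for dx,dy in((-87,-48),(87,-48),(87,48),(-87,48))],np.array([402,185]),6,(0,0,255))
save('crop2.png',np.hstack([A,B]))
# handles: black pixels w/ top face
so=np.array([629.3,259.9]); sy=np.deg2rad(43.4)
for y in(-120,40,120):
    h=np.array(fr(so,sy,-18,y,194)); print('pred',h.round(1),proj(c,h),proj(cs,h))
    for K,img,PP,nm in((c,I,P,'top'),(cs,S,np.load('sideP.npy'),'side')):
        u,v=proj(K,h)[0].round().astype(int); mm=np.zeros(img.shape[:2],bool); mm[v-9:v+14,u-9:u+10]=1
        mm&=(img.max(2)<80)&(PP[...,2]>186)&(PP[...,2]<205)
        vv,uu=np.nonzero(mm); W=onplane(K,np.c_[uu,vv],194)[:,:2]; print(nm,mm.sum(),W.mean(0).round(1),np.median(PP[mm],0).round(1),((W.min(0)+W.max(0))/2).round(1))
E
```

```text
press top ((573.36767578125, -84.90560150146484), (136.8346405029297, 252.21295166015625), 87.39012908935547)
side ext [[ 443. -128.   20.]
 [ 473.    0.   20.]
 [ 700. -248.   20.]]
yaw -2.6098709106445317
pred [698.7 160.3 194. ] [[248.43669115 142.48790226]] [[259.78256793 200.50683143]]
top 37 [699.9 161.8] [700.2 162.  193. ] [700.2 161.7]
side 44 [699.3 170.1] [700.  169.1 193.4] [699.2 169.5]
pred [588.7 276.6 194. ] [[208.69724743 179.25975933]] [[288.07907937 232.66668621]]
top 37 [591. 278.] [592.3 278.9 192.6] [591.  278.7]
side 58 [590.  284.5] [589.6 283.5 194. ] [590.2 285.5]
pred [533.8 334.7 194. ] [[188.68683388 197.90973257]] [[304.3939478  251.24370664]]
top 31 [534.9 335.9] [534.2 336.7 192.8] [535.  335.4]
side 68 [534.3 343.3] [534.2 342.1 194.7] [534.4 342.9]
```

View pics/crop2.png

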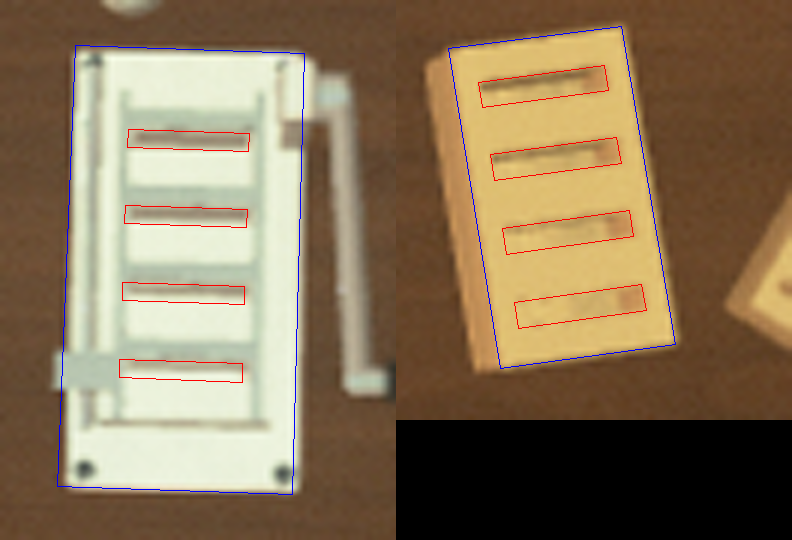

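```bash
cat > go.py <<'E'
# usage: go.py x y z yawY_deg  -> shift (m, tool axes) & turn (deg) from the measured pose, tool straight down
import sys; from h import *
from scipy.spatial.transform import Rotation as R
x,y,z,a=map(float,sys.argv[1:5]); s=sense()
r0=R.from_rotvec(s['eef_rot']); yy=np.deg2rad(a); Y=np.array([np.cos(yy),np.sin(yy),0]); Z=np.array([0,0,-1.]); r1=R.from_matrix(np.c_[np.cross(Y,Z),Y,Z])
d=r0.inv().apply(np.array([x,y,z])-s['eef_pos'])/1000; t=np.degrees((r0.inv()*r1).as_rotvec())
print('t',round(s['time'],2),'pos',s['eef_pos'].round(1),'yawY',np.degrees(np.arctan2(*r0.as_matrix()[1::-1,1])).round(2),'F',s['wrist_force'].round(1),'w',round(s['width']*85.4,1),'gf',round(s['gripper_force'],1))
print('d',d.round(4),'turn',t.round(2),'rows',np.ceil(np.linalg.norm(d)/.0417),np.ceil(np.linalg.norm(t)/7.16))
E
python3 go.py 534.8 335.7 330 43.5
```

```text
t 0.1 pos [ 181.4 -492.5  303.1] yawY -69.79 F [ 0.5 -0.6 -0.1] w 85.4 gf 0.0
d [ 0.6178 -0.6551 -0.0259] turn [-5.0000e-02 -8.0000e-02 -1.1329e+02] rows 22.0 16.0
```

Emit:
drive_tool(moves="0.617 -0.654 -0.027 0 0 113.3 0.05;0.617 -0.654 -0.027 0 0 -113.3 0.05;0.617 -0.654 -0.027 0 0 -113.3 0.05;0.617 -0.654 -0.027 0 0 -113.3 0.05;0.617 -0.654 -0.027 0 0 -113.3 0.05;0.617 -0.654 -0.027 0 0 -113.3 0.05;0.617 -0.654 -0.027 0 0 -113.3 0.05;0.617 -0.654 -0.027 0 0 -113.3 0.05;0.617 -0.654 -0.027 0 0 -113.3 0.05;0.617 -0.654 -0.027 0 0 -113.3 0.05;0.617 -0.654 -0.027 0 0 -113.3 0.05;0.617 -0.654 -0.027 0 0 -113.3 0.05")

```text
time: 1.1
eef_pos: [377.7, -30.9, 318.9]
eef_rot: [2.178, 2.263, 0.0]
wrist_force: [1.0, -0.7, -0.4]
width: 0.587
gripper_force: 0.0
```

```bash
python3 go.py 534.8 335.7 330 43.5
```

```text
t 1.1 pos [377.7 -30.9 318.9] yawY 2.19 F [ 1.  -0.7 -0.4] w 50.1 gf 0.0
d [ 0.3603  0.171  -0.0111] turn [ 2.000e-02  2.000e-02 -4.131e+01] rows 10.0 6.0
```

Emit:
drive_tool(moves="0.36 0.17 -0.011 0 0 -41.3 0.05;0.36 0.17 -0.011 0 0 -41.3 0.05;0.36 0.17 -0.011 0 0 -41.3 0.05;0.36 0.17 -0.011 0 0 -41.3 0.05;0.36 0.17 -0.011 0 0 -41.3 0.05;0.36 0.17 -0.011 0 0 -41.3 0.05;0.36 0.17 -0.011 0 0 -41.3 0.05;0.36 0.17 -0.011 0 0 -41.3 0.05;0.36 0.17 -0.011 0 0 -41.3 0.05;0.36 0.17 -0.011 0 0 -41.3 0.05;0.36 0.17 -0.011 0 0 -41.3 0.05;0.36 0.17 -0.011 0 0 -41.3 0.05")

```text
time: 2.1
eef_pos: [536.0, 333.2, 328.1]
eef_rot: [-1.246, -2.882, 0.004]
wrist_force: [-0.0, 0.2, 0.2]
width: 0.587
gripper_force: 0.0
```

```bash
python3 go.py 534.8 335.7 236 43.5
```

```text
t 2.1 pos [536.  333.2 328.1] yawY 43.22 F [-0.   0.2  0.2] w 50.1 gf 0.0
d [0.0026 0.0011 0.0921] turn [-0.16 -0.03 -0.28] rows 3.0 1.0
```

Emit:
drive_tool(moves="0.0026 0.001 0.03 0 0 -0.3 0.05;0.0026 0.001 0.055 0 0 -0.3 0.05;0.0026 0.001 0.075 0 0 -0.3 0.05;0.0026 0.001 0.092 0 0 -0.3 0.05;0.0026 0.001 0.092 0 0 -0.3 0.05;0.0026 0.001 0.092 0 0 -0.3 0.0;0.0026 0.001 0.092 0 0 -0.3 0.0;0.0026 0.001 0.092 0 0 -0.3 0.0;0.0026 0.001 0.092 0 0 -0.3 0.0;0.0026 0.001 0.092 0 0 -0.3 0.0;0.0026 0.001 0.092 0 0 -0.3 0.0", squeeze=30)

```text
time: 3.02
eef_pos: [535.6, 334.9, 240.2]
eef_rot: [1.241, 2.883, 0.004]
wrist_force: [0.5, -1.2, 5.9]
width: 0.155
gripper_force: 34.7
```

```bash
python3 - <<'E'
from m import *
print(sense()); 
a,b=snapshot('side'); t,_=snapshot('top')
save('g1.png',np.hstack([cv2.resize(a[160:310,220:340],(400,500),interpolation=2),cv2.resize(t[120:240,160:256],(400,500),interpolation=2)]))
E
```

```text
{'time': 3.0167, 'joint_positions': array([ 5.00482480e-01,  3.76660236e-01,  1.15478040e+00, -5.12018833e-04,
        1.60651606e+00, -2.57386399e-01]), 'dq': array([ 0.00088326,  0.00048191, -0.0018478 , -0.00103403, -0.00122983,
        0.00027297]), 'tau': array([ 6.48918785e-01, -4.65670359e+01, -3.25696707e+01,  3.25150117e-01,
       -1.15987058e-01, -1.66712603e-04]), 'eef_pos': array([535.57048171, 334.85637807, 240.16821172]), 'eef_rot': array([1.24105316, 2.88318817, 0.00399984]), 'wrist_force': array([ 0.46419459, -1.22254706,  5.92153941]), 'wrist_torque': array([-0.24738258, -0.00478575,  0.01888624]), 'gripper_force': 34.66216742992401, 'width': 0.15539769811783435}
```

View pics/g1.png

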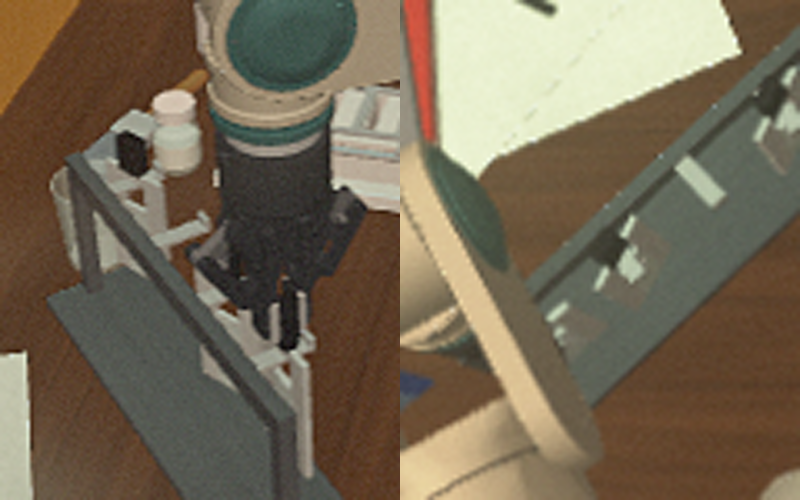

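Emit:
drive_tool(moves="0 0 -0.005 0 0 0 0;0 0 -0.010 0 0 0 0;0 0 -0.014 0 0 0 0;0 0 -0.014 0 0 0 0;0 -0.010 -0.014 0 0 0 0;0 -0.030 -0.014 0 0 0 0;0 -0.050 -0.014 0 0 0 0;0 -0.070 -0.014 0 0 0 0;0 -0.075 -0.030 0 0 0 0;0 -0.075 -0.070 0 0 0 0;0 -0.075 -0.11 0 0 0 0;0 -0.075 -0.15 0 0 0 0")

```text
time: 4.12
eef_pos: [480.0, 283.0, 389.2]
eef_rot: [-1.242, -2.885, 0.001]
wrist_force: [0.6, 0.1, -0.5]
width: 0.154
gripper_force: 33.6
```

```bash
cat > slot.py <<'E'
# press/rack slot world coords
import numpy as np
def pt(o,yaw,x,y): a=np.deg2rad(yaw); return round(o[0]+x*np.cos(a)-y*np.sin(a),1),round(o[1]+x*np.sin(a)+y*np.cos(a),1)
PO=(573.4,-84.9);PY=-2.6
for k in range(4): print('press',k,pt(PO,PY,-63+42*k,0))
print('hinge',pt(PO,PY,85,-56))
E
python3 slot.py; python3 go.py 636.3 -87.8 390 -2.6
```

```text
press 0 (np.float64(510.5), np.float64(-82.0))
press 1 (np.float64(552.4), np.float64(-83.9))
press 2 (np.float64(594.4), np.float64(-85.9))
press 3 (np.float64(636.3), np.float64(-87.8))
hinge (np.float64(655.8), np.float64(-144.7))
t 4.12 pos [480.  283.  389.2] yawY 43.43 F [ 0.6  0.1 -0.5] w 13.2 gf 33.6
d [-0.3767 -0.1414 -0.0007] turn [-7.000e-02  1.000e-02  4.603e+01] rows 10.0 7.0
```

Emit:
drive_tool(moves="-0.3767 -0.1414 0 0 0 46.03 0;-0.3767 -0.1414 0 0 0 46.03 0;-0.3767 -0.1414 0 0 0 46.03 0;-0.3767 -0.1414 0 0 0 46.03 0;-0.3767 -0.1414 0 0 0 46.03 0;-0.3767 -0.1414 0 0 0 46.03 0;-0.3767 -0.1414 0 0 0 46.03 0;-0.3767 -0.1414 0 0 0 46.03 0;-0.3767 -0.1414 0 0 0 46.03 0;-0.3767 -0.1414 0 0 0 46.03 0;-0.3767 -0.1414 0 0 0 46.03 0;-0.3767 -0.1414 0 0 0 46.03 0")

```text
time: 5.12
eef_pos: [637.1, -89.0, 386.6]
eef_rot: [-2.273, -2.167, 0.002]
wrist_force: [-0.4, 0.3, -0.3]
width: 0.16
gripper_force: 33.6
```

```bash
python3 go.py 636.3 -87.8 300 -2.6
```

```text
t 5.12 pos [637.1 -89.  386.6] yawY -2.74 F [-0.4  0.3 -0.3] w 13.6 gf 33.6
d [ 0.0012 -0.0007  0.0866] turn [-0.11 -0.02 -0.14] rows 3.0 1.0
```

Lower to 30 mm above the block and check the carrier in both views.

Emit:
drive_tool(moves="0.0012 -0.0007 0.03 0 0 0.1 0;0.0012 -0.0007 0.06 0 0 0.1 0;0.0012 -0.0007 0.09 0 0 0.1 0;0.0012 -0.0007 0.108 0 0 0.1 0;0.0012 -0.0007 0.108 0 0 0.1 0;0.0012 -0.0007 0.108 0 0 0.1 0")

```text
time: 5.62
eef_pos: [635.8, -85.0, 279.8]
eef_rot: [-2.271, -2.169, 0.001]
wrist_force: [-0.5, 0.0, -0.3]
width: 0.159
gripper_force: 33.5
```

```bash
python3 go.py 636.3 -87.8 277 -2.6; python3 - <<'E'
from m import *
a,b=snapshot('side'); t,_=snapshot('top'); cs=get_calibration('side'); p=sense()['eef_pos']
A=cv2.resize(a[110:240,270:374],(480,600),interpolation=2)
yw=np.deg2rad(-2.6)
def w(x,y,z): return [p[0]+x*np.cos(yw)-y*np.sin(yw),p[1]+x*np.sin(yw)+y*np.cos(yw),z]
z0=p[2]-188.2
for pts,col in(([w(0,-30,z0),w(0,30,z0),w(0,30,z0+108),w(0,-30,z0+108)],(255,0,0)),([w(-5,-33,65),w(-5,33,65),w(5,33,65),w(5,-33,65)],(0,0,255))):
    q=((proj(cs,pts)+.5-[270,110])*[480/104,600/130]-.5).round().astype(int); cv2.polylines(A,[q.reshape(-1,1,2)],True,col,1)
save('p1.png',A)
E
```

```text
t 5.62 pos [635.8 -85.  279.8] yawY -2.61 F [-0.5  0.  -0.3] w 13.6 gf 33.5
d [-0.0027  0.0006  0.0028] turn [-0.09 -0.02 -0.01] rows 1.0 1.0
```

View pics/p1.png

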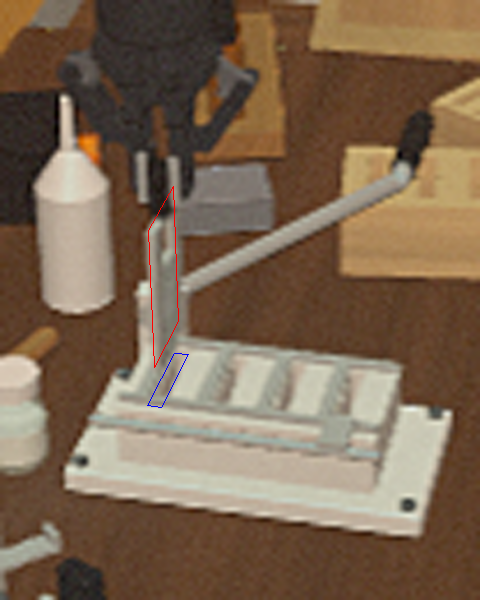

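Emit:
drive_tool(moves="-0.0027 0.0005 0.000 0 0 0 0;-0.0027 0.0005 0.01 0 0 0 0;-0.0027 0.0005 0.018 0 0 0 0;-0.0027 0.0005 0.023 0 0 0 0;-0.0027 0.0005 0.027 0 0 0 0;-0.0027 0.0005 0.031 0 0 0 0;-0.0027 0.0005 0.035 0 0 0 0;-0.0027 0.0005 0.035 0 0 0 0;-0.0027 0.0005 0.035 0 0 0 0")

```text
time: 6.47
eef_pos: [636.5, -89.0, 244.7]
eef_rot: [-2.273, -2.168, 0.0]
wrist_force: [0.1, 0.1, -0.6]
width: 0.158
gripper_force: 33.5
```

```bash
python3 go.py 636.3 -87.8 208 -2.6
```

```text
t 6.47 pos [636.5 -89.  244.7] yawY -2.7 F [ 0.1  0.1 -0.6] w 13.5 gf 33.5
d [ 0.0012 -0.0003  0.0367] turn [-0.02  0.   -0.1 ] rows 1.0 1.0
```

Emit:
drive_tool(moves="0.0007 0 0.005 0 0 0 0;0.0007 0 0.010 0 0 0 0;0.0007 0 0.015 0 0 0 0;0.0007 0 0.020 0 0 0 0;0.0007 0 0.024 0 0 0 0;0.0007 0 0.028 0 0 0 0;0.0007 0 0.031 0 0 0 0;0.0007 0 0.034 0 0 0 0;0.0007 0 0.036 0 0 0 0;0.0007 0 0.038 0 0 0 0;0.0007 0 0.038 0 0 0 0")

```text
time: 7.38
eef_pos: [636.9, -88.3, 208.3]
eef_rot: [2.272, 2.168, 0.002]
wrist_force: [-0.5, 0.5, 4.5]
width: 0.159
gripper_force: 34.3
```

```bash
python3 go.py 636.3 -87.8 208 -2.6
```

```text
t 7.38 pos [636.9 -88.3 208.3] yawY -2.69 F [-0.5  0.5  4.5] w 13.6 gf 34.3
d [ 0.0004 -0.0006  0.0003] turn [ 0.11  0.02 -0.09] rows 1.0 1.0
```

Emit:
drive_tool(moves="0 0 0.001 0 0 0 0;0 0 0.001 0 0 0 0.035;0 0 0.001 0 0 0 0.035;0 0 0.001 0 0 0 0.035;0 0 -0.02 0 0 0 0.035;0 0 -0.06 0 0 0 0.035;0 0 -0.10 0 0 0 0.035;0 0 -0.12 0 0 0 0.05;0 0 -0.12 0 0 0 0.05")

```text
time: 8.13
eef_pos: [637.4, -88.4, 334.1]
eef_rot: [2.266, 2.162, 0.01]
wrist_force: [-0.0, -0.3, 0.3]
width: 0.588
gripper_force: 0.0
```

```bash
python3 go.py 591.5 278.3 328 43.5
```

```text
t 8.13 pos [637.4 -88.4 334.1] yawY -2.69 F [-0.  -0.3  0.3] w 50.2 gf 0.0
d [ 0.3642 -0.0631  0.0048] turn [  0.55   0.34 -46.19] rows 9.0 7.0
```

Emit:
drive_tool(moves="0.3642 -0.0631 0 0 0 -46.2 0.05;0.3642 -0.0631 0 0 0 -46.2 0.05;0.3642 -0.0631 0 0 0 -46.2 0.05;0.3642 -0.0631 0 0 0 -46.2 0.05;0.3642 -0.0631 0 0 0 -46.2 0.05;0.3642 -0.0631 0 0 0 -46.2 0.05;0.3642 -0.0631 0 0 0 -46.2 0.05;0.3642 -0.0631 0 0 0 -46.2 0.05;0.3642 -0.0631 0 0 0 -46.2 0.05;0.3642 -0.0631 0 0 0 -46.2 0.05;0.3642 -0.0631 0 0 0 -46.2 0.05;0.3642 -0.0631 0 0 0 -46.2 0.05")

```text
time: 9.13
eef_pos: [590.8, 278.1, 325.8]
eef_rot: [-1.24, -2.886, 0.002]
wrist_force: [1.1, 0.2, 0.5]
width: 0.588
gripper_force: 0.0
```

```bash
python3 go.py 591.5 278.3 239 43.5
```

```text
t 9.13 pos [590.8 278.1 325.8] yawY 43.51 F [1.1 0.2 0.5] w 50.2 gf 0.0
d [-0.0004  0.0008  0.0868] turn [-0.09 -0.01  0.01] rows 3.0 1.0
```

Emit:
drive_tool(moves="0 0.0005 0.03 0 0 0 0.05;0 0.0005 0.055 0 0 0 0.05;0 0.0005 0.075 0 0 0 0.05;0 0.0005 0.087 0 0 0 0.05;0 0.0005 0.087 0 0 0 0.05;0 0.0005 0.087 0 0 0 0.0;0 0.0005 0.087 0 0 0 0.0;0 0.0005 0.087 0 0 0 0.0;0 0.0005 0.087 0 0 0 0.0;0 0.0005 0.087 0 0 0 0.0;0 0.0005 0.087 0 0 0 0.0", squeeze=30)

```text
time: 10.05
eef_pos: [591.7, 278.8, 242.2]
eef_rot: [1.239, 2.884, 0.004]
wrist_force: [0.4, -0.3, 5.3]
width: 0.154
gripper_force: 33.2
```

Emit:
drive_tool(moves="0 0 -0.005 0 0 0 0;0 0 -0.010 0 0 0 0;0 0 -0.014 0 0 0 0;0 0 -0.014 0 0 0 0;0 -0.010 -0.014 0 0 0 0;0 -0.030 -0.014 0 0 0 0;0 -0.050 -0.014 0 0 0 0;0 -0.070 -0.014 0 0 0 0;0 -0.075 -0.030 0 0 0 0;0 -0.075 -0.070 0 0 0 0;0 -0.075 -0.11 0 0 0 0;0 -0.075 -0.15 0 0 0 0")

```text
time: 11.05
eef_pos: [536.1, 227.0, 391.2]
eef_rot: [-1.24, -2.886, 0.001]
wrist_force: [1.2, 0.3, -1.3]
width: 0.161
gripper_force: 32.2
```

```bash
python3 go.py 552.7 -84.2 388 -2.6
```

```text
t 11.05 pos [536.1 227.  391.2] yawY 43.5 F [ 1.2  0.3 -1.3] w 13.7 gf 32.2
d [-0.2371 -0.2022  0.0033] turn [-0.07  0.   46.1 ] rows 8.0 7.0
```

Emit:
drive_tool(moves="-0.2371 -0.2022 0 0 0 46.1 0;-0.2371 -0.2022 0 0 0 46.1 0;-0.2371 -0.2022 0 0 0 46.1 0;-0.2371 -0.2022 0 0 0 46.1 0;-0.2371 -0.2022 0 0 0 46.1 0;-0.2371 -0.2022 0 0 0 46.1 0;-0.2371 -0.2022 0 0 0 46.1 0;-0.2371 -0.2022 0 0 0 46.1 0;-0.2371 -0.2022 0.02 0 0 46.1 0;-0.2371 -0.2022 0.06 0 0 46.1 0;-0.2371 -0.2022 0.10 0 0 46.1 0;-0.2371 -0.2022 0.10 0 0 46.1 0")

```text
time: 12.05
eef_pos: [550.4, -83.6, 279.7]
eef_rot: [-2.261, -2.16, 0.015]
wrist_force: [-0.8, 0.1, -4.6]
width: 0.156
gripper_force: 32.1
```

```bash
python3 go.py 552.7 -84.2 248 -2.6; python3 - <<'E'
from m import *
a,_=snapshot('side');t,_=snapshot('top')
save('p2.png',np.hstack([cv2.resize(a[120:240,270:374],(390,450),interpolation=2),cv2.resize(t[130:250,290:394],(390,450),interpolation=2)]))
E
```

```text
t 12.05 pos [550.4 -83.6 279.7] yawY -2.62 F [-0.8  0.1 -4.6] w 13.3 gf 32.1
d [-0.0006  0.0029  0.0317] turn [-0.97 -0.17 -0.02] rows 1.0 1.0
```

View pics/p2.png

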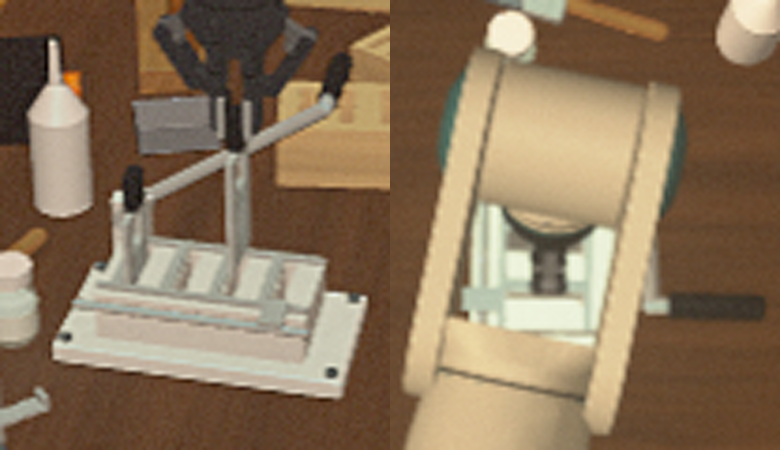

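Emit:
drive_tool(moves="0 0.001 0 0 0 0 0;0 0.001 0 0 0 0 0;0 0.001 0 0 0 0 0")

```text
time: 12.4
eef_pos: [555.1, -84.0, 293.0]
eef_rot: [2.268, 2.168, 0.004]
wrist_force: [0.3, 0.1, -1.5]
width: 0.159
gripper_force: 32.2
```

```bash
python3 go.py 552.7 -84.2 210 -2.6
```

```text
t 12.4 pos [555.1 -84.  293. ] yawY -2.58 F [ 0.3  0.1 -1.5] w 13.6 gf 32.2
d [-0.0002 -0.0028  0.083 ] turn [0.29 0.05 0.02] rows 2.0 1.0
```

Emit:
drive_tool(moves="0 -0.0024 0.01 0 0 0 0;0 -0.0024 0.02 0 0 0 0;0 -0.0024 0.03 0 0 0 0;0 -0.0024 0.035 0 0 0 0;0 -0.0024 0.040 0 0 0 0;0 -0.0024 0.044 0 0 0 0;0 -0.0024 0.047 0 0 0 0;0 -0.0024 0.047 0 0 0 0;0 -0.0024 0.047 0 0 0 0")

```text
time: 13.15
eef_pos: [551.8, -84.0, 242.8]
eef_rot: [-2.271, -2.17, 0.001]
wrist_force: [0.6, -1.1, -1.5]
width: 0.158
gripper_force: 32.2
```

```bash
python3 go.py 552.7 -84.2 210 -2.6
```

```text
t 13.15 pos [551.8 -84.  242.8] yawY -2.6 F [ 0.6 -1.1 -1.5] w 13.5 gf 32.2
d [-0.0002  0.0009  0.0328] turn [-0.02  0.01  0.  ] rows 1.0 1.0
```

Emit:
drive_tool(moves="0 0.0005 0.005 0 0 0 0;0 0.0005 0.010 0 0 0 0;0 0.0005 0.015 0 0 0 0;0 0.0005 0.019 0 0 0 0;0 0.0005 0.023 0 0 0 0;0 0.0005 0.026 0 0 0 0;0 0.0005 0.029 0 0 0 0;0 0.0005 0.032 0 0 0 0;0 0.0005 0.034 0 0 0 0;0 0.0005 0.034 0 0 0 0")

```text
time: 13.98
eef_pos: [552.7, -84.0, 210.3]
eef_rot: [2.27, 2.17, 0.002]
wrist_force: [-1.0, -0.5, 4.6]
width: 0.155
gripper_force: 33.1
```

```bash
python3 go.py 552.7 -84.2 210 -2.6
```

```text
t 13.98 pos [552.7 -84.  210.3] yawY -2.59 F [-1.  -0.5  4.6] w 13.2 gf 33.1
d [-0.0002  0.      0.0003] turn [0.11 0.02 0.01] rows 1.0 1.0
```

Home (floor contact at expected height). Release, rise, go to hook 0.

Emit:
drive_tool(moves="0 0 0.001 0 0 0 0;0 0 0.001 0 0 0 0.035;0 0 0.001 0 0 0 0.035;0 0 0.001 0 0 0 0.035;0 0 -0.02 0 0 0 0.035;0 0 -0.06 0 0 0 0.035;0 0 -0.10 0 0 0 0.035;0 0 -0.12 0 0 0 0.05;0 0 -0.12 0 0 0 0.05")

```text
time: 14.73
eef_pos: [553.3, -84.0, 335.3]
eef_rot: [2.265, 2.165, 0.009]
wrist_force: [0.7, 0.2, 0.2]
width: 0.584
gripper_force: 0.0
```

```bash
python3 go.py 700.3 161.8 328 43.5
```

```text
t 14.73 pos [553.3 -84.  335.3] yawY -2.58 F [0.7 0.2 0.2] w 49.9 gf 0.0
d [0.2522 0.1357 0.0083] turn [  0.51   0.32 -46.08] rows 7.0 7.0
```

Emit:
drive_tool(moves="0.2522 0.1357 0 0 0 -46.1 0.05;0.2522 0.1357 0 0 0 -46.1 0.05;0.2522 0.1357 0 0 0 -46.1 0.05;0.2522 0.1357 0 0 0 -46.1 0.05;0.2522 0.1357 0 0 0 -46.1 0.05;0.2522 0.1357 0 0 0 -46.1 0.05;0.2522 0.1357 0 0 0 -46.1 0.05;0.2522 0.1357 0 0 0 -46.1 0.05;0.2522 0.1357 0 0 0 -46.1 0.05;0.2522 0.1357 0 0 0 -46.1 0.05;0.2522 0.1357 0 0 0 -46.1 0.05;0.2522 0.1357 0 0 0 -46.1 0.05")

```text
time: 15.73
eef_pos: [699.0, 160.4, 330.3]
eef_rot: [1.242, 2.884, 0.001]
wrist_force: [-1.0, -1.0, 0.8]
width: 0.585
gripper_force: 0.0
```

```bash
python3 go.py 700.3 161.8 239 43.5
```

```text
t 15.73 pos [699.  160.4 330.3] yawY 43.39 F [-1.  -1.   0.8] w 50.0 gf 0.0
d [0.0002 0.0018 0.0913] turn [ 0.07  0.06 -0.11] rows 3.0 1.0
```

Emit:
drive_tool(moves="0 0.001 0.03 0 0 0 0.05;0 0.001 0.055 0 0 0 0.05;0 0.001 0.075 0 0 0 0.05;0 0.001 0.091 0 0 0 0.05;0 0.001 0.091 0 0 0 0.05;0 0.001 0.091 0 0 0 0.0;0 0.001 0.091 0 0 0 0.0;0 0.001 0.091 0 0 0 0.0;0 0.001 0.091 0 0 0 0.0;0 0.001 0.091 0 0 0 0.0;0 0.001 0.091 0 0 0 0.0", squeeze=30)

```text
time: 16.65
eef_pos: [700.6, 162.4, 240.8]
eef_rot: [1.239, 2.883, 0.003]
wrist_force: [-0.5, -1.4, 6.2]
width: 0.154
gripper_force: 33.7
```

Emit:
drive_tool(moves="0 0 -0.005 0 0 0 0;0 0 -0.010 0 0 0 0;0 0 -0.014 0 0 0 0;0 0 -0.014 0 0 0 0;0 -0.010 -0.014 0 0 0 0;0 -0.030 -0.014 0 0 0 0;0 -0.050 -0.014 0 0 0 0;0 -0.070 -0.014 0 0 0 0;0 -0.075 -0.030 0 0 0 0;0 -0.075 -0.070 0 0 0 0;0 -0.075 -0.11 0 0 0 0;0 -0.075 -0.15 0 0 0 0")

```text
time: 17.65
eef_pos: [645.1, 110.7, 389.3]
eef_rot: [-1.24, -2.886, 0.001]
wrist_force: [0.6, 0.7, -0.1]
width: 0.159
gripper_force: 32.7
```

```bash
python3 go.py 510.8 -82.3 388 -2.6
```

```text
t 17.65 pos [645.1 110.7 389.3] yawY 43.49 F [ 0.6  0.7 -0.1] w 13.6 gf 32.7
d [-0.0476 -0.2303  0.0014] turn [-7.000e-02 -2.000e-02  4.609e+01] rows 6.0 7.0
```

Emit:
drive_tool(moves="-0.0476 -0.2303 0 0 0 46.1 0;-0.0476 -0.2303 0 0 0 46.1 0;-0.0476 -0.2303 0 0 0 46.1 0;-0.0476 -0.2303 0 0 0 46.1 0;-0.0476 -0.2303 0 0 0 46.1 0;-0.0476 -0.2303 0 0 0 46.1 0;-0.0476 -0.2303 0 0 0 46.1 0;-0.0476 -0.2303 0 0 0 46.1 0;-0.0476 -0.2303 0.03 0 0 46.1 0;-0.0476 -0.2303 0.06 0 0 46.1 0;-0.0476 -0.2303 0.06 0 0 46.1 0;-0.0476 -0.2303 0.06 0 0 46.1 0")

```text
time: 18.65
eef_pos: [511.2, -81.5, 326.7]
eef_rot: [-2.266, -2.171, 0.003]
wrist_force: [-0.9, 0.2, 0.1]
width: 0.159
gripper_force: 32.6
```

```bash
python3 go.py 510.8 -82.3 245 -2.6
```

```text
t 18.65 pos [511.2 -81.5 326.7] yawY -2.45 F [-0.9  0.2  0.1] w 13.6 gf 32.6
d [-0.0009 -0.0001  0.0817] turn [-0.22 -0.05  0.14] rows 2.0 1.0
```

Emit:
drive_tool(moves="-0.0007 0 0.025 0 0 0.1 0;-0.0007 0 0.045 0 0 0.1 0;-0.0007 0 0.055 0 0 0.1 0;-0.0007 0 0.062 0 0 0.1 0;-0.0007 0 0.068 0 0 0.1 0;-0.0007 0 0.073 0 0 0.1 0;-0.0007 0 0.078 0 0 0.1 0;-0.0007 0 0.082 0 0 0.1 0;-0.0007 0 0.082 0 0 0.1 0;-0.0007 0 0.082 0 0 0.1 0")

```text
time: 19.48
eef_pos: [513.0, -83.4, 253.0]
eef_rot: [2.266, 2.162, 0.009]
wrist_force: [-4.6, 0.8, 24.5]
width: 0.159
gripper_force: 37.3
```

```bash
python3 go.py 510.8 -82.3 208.8 -2.6; python3 - <<'E'
from m import *
a,_=snapshot('side')
save('p3.png',cv2.resize(a[110:240,270:384],(570,650),interpolation=2)[:600])
E
```

```text
t 19.48 pos [513.  -83.4 253. ] yawY -2.69 F [-4.6  0.8 24.5] w 13.6 gf 37.3
d [ 0.0011 -0.0027  0.0442] turn [ 0.62  0.14 -0.09] rows 2.0 1.0
```

View pics/p3.png

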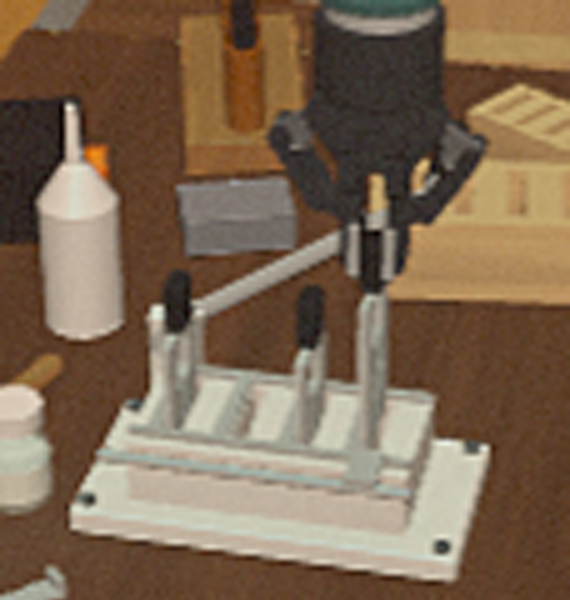

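Emit:
drive_tool(moves="0 0 -0.01 0 0 0 0;0 0 -0.02 0 0 0 0;0 0 -0.02 0 0 0 0;0 0 -0.02 0 0 0 0")

```text
time: 19.87
eef_pos: [511.6, -82.9, 266.5]
eef_rot: [2.272, 2.168, 0.001]
wrist_force: [-0.3, 0.1, -1.5]
width: 0.156
gripper_force: 32.9
```

```bash
python3 go.py 510.8 -82.3 208.8 -2.6; python3 - <<'E'
from m import *
a,_=snapshot('side'); cs=get_calibration('side'); p=sense()['eef_pos']; print(p)
z0=p[2]-188.8; yw=np.deg2rad(-2.6)
def w(x,y,z): return [p[0]+x*np.cos(yw)-y*np.sin(yw),p[1]+x*np.sin(yw)+y*np.cos(yw),z]
o=np.array([315,130]); s=8
A=cv2.resize(a[130:205,315:375],None,fx=s,fy=s,interpolation=2)
def dr(pts,col): cv2.polylines(A,[((proj(cs,pts)+.5-o)*s-.5).round().astype(int).reshape(-1,1,2)],True,col,1)
dr([w(0,30,z0),w(0,30,z0+108)],(255,0,0)); dr([w(-2.5,30,z0),w(2.5,30,z0),w(2.5,-30,z0),w(-2.5,-30,z0)],(255,0,0))
PO=(573.4,-84.9)
def f(x,y,z): return [PO[0]+x*np.cos(yw)-y*np.sin(yw),PO[1]+x*np.sin(yw)+y*np.cos(yw),z]
for k in(0,1): dr([f(-63+42*k+i,j,65) for i,j in((-5,-33),(5,-33),(5,33),(-5,33))],(0,0,255))
save('p4.png',A)
E
```

```text
t 19.87 pos [511.6 -82.9 266.5] yawY -2.69 F [-0.3  0.1 -1.5] w 13.3 gf 32.9
d [ 0.0006 -0.0009  0.0577] turn [ 0.07  0.02 -0.09] rows 2.0 1.0
[511.34410017 -82.85976408 265.59512357]
```

View pics/p4.png

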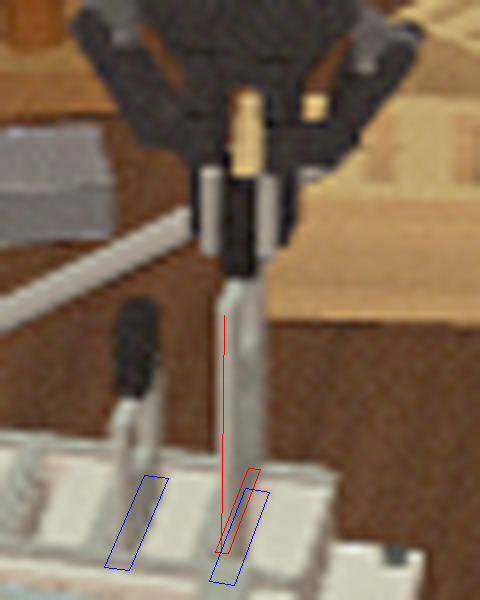

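Emit:
drive_tool(moves="0.0005 -0.0025 0 0 0 0 0;0.0005 -0.0025 0.005 0 0 0 0;0.0005 -0.0025 0.010 0 0 0 0;0.0005 -0.0025 0.013 0 0 0 0;0.0005 -0.0025 0.016 0 0 0 0;0.0005 -0.0025 0.018 0 0 0 0;0.0005 -0.0025 0.020 0 0 0 0;0.0005 -0.0025 0.020 0 0 0 0")

```text
time: 20.58
eef_pos: [508.8, -82.6, 245.4]
eef_rot: [2.273, 2.168, -0.001]
wrist_force: [0.2, -2.5, -0.1]
width: 0.159
gripper_force: 32.9
```

```bash
python3 go.py 510.8 -82.3 208.8 -2.6
```

```text
t 20.58 pos [508.8 -82.6 245.4] yawY -2.72 F [ 0.2 -2.5 -0.1] w 13.6 gf 32.9
d [0.0004 0.002  0.0366] turn [-0.    0.05 -0.12] rows 1.0 1.0
```

Emit:
drive_tool(moves="-0.0008 0 0.004 0 0 0 0;-0.0008 0 0.008 0 0 0 0;-0.0008 0 0.012 0 0 0 0;-0.0008 0 0.016 0 0 0 0;-0.0008 0 0.020 0 0 0 0;-0.0008 0 0.024 0 0 0 0;-0.0008 0 0.028 0 0 0 0;-0.0008 0 0.032 0 0 0 0;-0.0008 0 0.035 0 0 0 0;-0.0008 0 0.038 0 0 0 0;-0.0008 0 0.038 0 0 0 0")

```text
time: 21.5
eef_pos: [509.2, -83.0, 208.7]
eef_rot: [2.272, 2.168, 0.002]
wrist_force: [-0.1, -0.4, 3.3]
width: 0.159
gripper_force: 33.5
```

```bash
python3 go.py 510.8 -82.3 208.8 -2.6
```

```text
t 21.5 pos [509.2 -83.  208.7] yawY -2.69 F [-0.1 -0.4  3.3] w 13.6 gf 33.5
d [ 0.0008  0.0016 -0.0001] turn [ 0.09  0.01 -0.09] rows 1.0 1.0
```

Emit:
drive_tool(moves="0 0 0.001 0 0 0 0;0 0 0.001 0 0 0 0.032;0 0 0.001 0 0 0 0.032;0 0 0.001 0 0 0 0.032;0 0 -0.02 0 0 0 0.032;0 0 -0.06 0 0 0 0.032;0 0 -0.10 0 0 0 0.032;0 0 -0.12 0 0 0 0.05;0 0 -0.12 0 0 0 0.05")

```text
time: 22.25
eef_pos: [509.8, -83.2, 333.9]
eef_rot: [2.267, 2.163, 0.009]
wrist_force: [0.5, -1.0, 0.5]
width: 0.585
gripper_force: 0.0
```

```bash
python3 go.py 487.3 -217 330 -2.6; python3 - <<'E'
from m import *
a,_=snapshot('side'); 
save('p5.png',cv2.resize(a[120:240,270:384],(570,600),interpolation=2))
E
```

```text
t 22.25 pos [509.8 -83.2 333.9] yawY -2.69 F [ 0.5 -1.   0.5] w 50.0 gf 0.0
d [-0.1347 -0.0162  0.004 ] turn [ 0.56  0.1  -0.09] rows 4.0 1.0
```

View pics/p5.png

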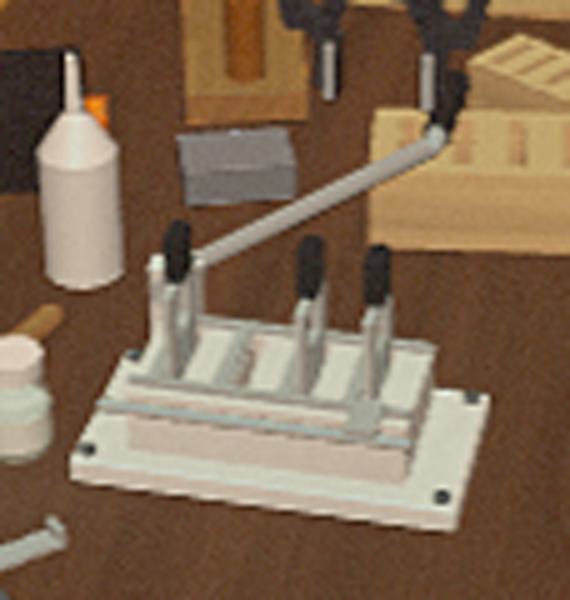

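Emit:
drive_tool(moves="-0.1347 -0.0162 0 0 0 0 0.05;-0.1347 -0.0162 0 0 0 0 0.05;-0.1347 -0.0162 0 0 0 0 0.05;-0.1347 -0.0162 0 0 0 0 0.05;-0.1347 -0.0162 0 0 0 0 0.05;-0.1347 -0.0162 0 0 0 0 0.05;-0.1347 -0.0162 0 0 0 0 0.05;-0.1347 -0.0162 0 0 0 0 0.05")

```text
time: 22.97
eef_pos: [486.6, -215.5, 327.5]
eef_rot: [-2.271, -2.17, -0.0]
wrist_force: [0.2, -0.0, 0.3]
width: 0.585
gripper_force: 0.0
```

```bash
python3 go.py 487.3 -217 247 -2.6
```

```text
t 22.97 pos [ 486.6 -215.5  327.5] yawY -2.59 F [ 0.2 -0.   0.3] w 49.9 gf 0.0
d [-0.0015  0.0008  0.0805] turn [-0.03 -0.03  0.01] rows 2.0 1.0
```

Emit:
drive_tool(moves="0 0.0005 0.03 0 0 0 0.05;0 0.0005 0.055 0 0 0 0.05;0 0.0005 0.07 0 0 0 0.05;0 0.0005 0.082 0 0 0 0.05;0 0.0005 0.082 0 0 0 0.05;0 0.0005 0.082 0 0 0 0.0;0 0.0005 0.082 0 0 0 0.0;0 0.0005 0.082 0 0 0 0.0;0 0.0005 0.082 0 0 0 0.0;0 0.0005 0.082 0 0 0 0.0", squeeze=40)

```text
time: 23.8
eef_pos: [488.0, -216.9, 247.4]
eef_rot: [2.269, 2.167, 0.004]
wrist_force: [7.1, -0.4, -2.4]
width: 0.216
gripper_force: 39.1
```

```bash
python3 go.py 487.3 -217 247 -2.6; python3 - <<'E'
import numpy as np
for a in np.arange(0,.86,.05): print(round(a,2),round(-200*(np.cos(.6-a)-np.cos(.6)),1),round(-200*(np.sin(.6-a)-np.sin(.6)),1))
E
```

```text
t 23.8 pos [ 488.  -216.9  247.4] yawY -2.65 F [ 7.1 -0.4 -2.4] w 18.5 gf 39.1
d [-0.0002 -0.0007  0.0004] turn [ 0.27  0.06 -0.05] rows 1.0 1.0
0.0 -0.0 -0.0
0.05 -5.4 8.4
0.1 -10.4 17.0
0.15 -15.0 25.9
0.2 -19.1 35.0
0.25 -22.8 44.3
0.3 -26.0 53.8
0.35 -28.7 63.4
0.4 -30.9 73.2
0.45 -32.7 83.0
0.5 -33.9 93.0
0.55 -34.7 102.9
0.6 -34.9 112.9
0.65 -34.7 122.9
0.7 -33.9 132.9
0.75 -32.7 142.8
0.8 -30.9 152.7
0.85 -28.7 162.4
```

Emit:
drive_tool(moves="0 -0.005 0.0084 0 0 0 0;0 -0.010 0.017 0 0 0 0;0 -0.0145 0.0259 0 0 0 0;0 -0.0186 0.035 0 0 0 0;0 -0.0223 0.0443 0 0 0 0;0 -0.0255 0.0538 0 0 0 0;0 -0.0282 0.0634 0 0 0 0;0 -0.0304 0.0732 0 0 0 0;0 -0.0322 0.083 0 0 0 0;0 -0.0334 0.093 0 0 0 0;0 -0.0342 0.103 0 0 0 0;0 -0.0344 0.113 0 0 0 0")

```text
time: 24.8
eef_pos: [453.7, -215.8, 135.9]
eef_rot: [2.269, 2.166, 0.003]
wrist_force: [-4.0, 3.5, 9.7]
width: 0.221
gripper_force: 45.5
```

```bash
python3 go.py 457 -215 94.5 -2.6
```

```text
t 24.8 pos [ 453.7 -215.8  135.9] yawY -2.68 F [-4.   3.5  9.7] w 18.8 gf 45.5
d [0.001  0.003  0.0414] turn [ 0.28  0.12 -0.08] rows 1.0 1.0
```

Emit:
drive_tool(moves="0 0.0002 0.010 0 0 0 0;0 0.001 0.020 0 0 0 0;0 0.0022 0.030 0 0 0 0;0 0.0033 0.036 0 0 0 0;0 0.004 0.040 0 0 0 0;0 0.0045 0.0425 0 0 0 0;0 0.0045 0.0425 0 0 0 0;0 0.0045 0.0425 0 0 0 0")

```text
time: 25.47
eef_pos: [457.1, -215.9, 92.3]
eef_rot: [2.272, 2.168, -0.001]
wrist_force: [-8.2, 1.8, 8.7]
width: 0.219
gripper_force: 47.4
```

```bash
python3 go.py 457 -215 94.5 -2.6;  python3 - <<'E'
from m import *
a,_=snapshot('side'); 
save('p6.png',cv2.resize(a[120:240,270:384],(570,600),interpolation=2))
E
```

```text
t 25.47 pos [ 457.1 -215.9   92.3] yawY -2.68 F [-8.2  1.8  8.7] w 18.7 gf 47.4
d [ 0.0009 -0.0002 -0.0022] turn [-0.    0.06 -0.08] rows 1.0 1.0
```

View pics/p6.png

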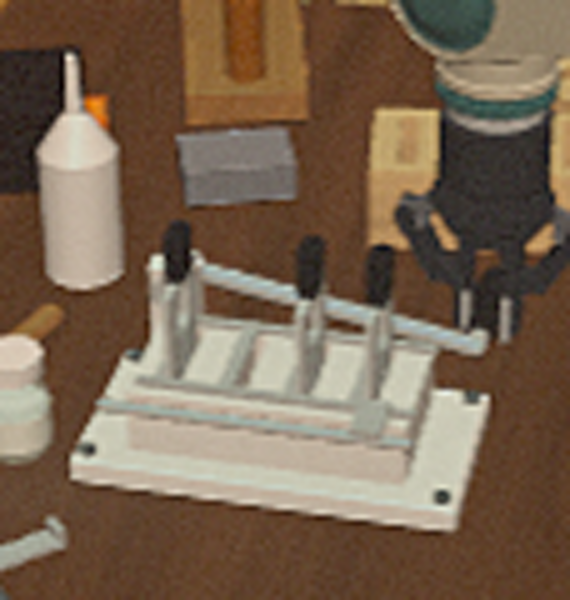

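Emit:
drive_tool(moves="0 0.0005 0.001 0 0 0 0;0 0.0005 0.002 0 0 0 0;0 0.0005 0.002 0 0 0 0;0 0.0005 0.002 0 0 0 0;0 0.0005 0.002 0 0 0 0;0 0.0005 0.002 0 0 0 0;0 0.0005 0.002 0 0 0 0;0 0.0005 0.002 0 0 0 0;0 0.0005 0.002 0 0 0 0;0 0.0005 0.002 0 0 0 0;0 0.0005 0.002 0 0 0 0;0 0.0005 0.002 0 0 0 0")

```text
time: 26.52
eef_pos: [457.5, -216.0, 90.4]
eef_rot: [2.272, 2.168, -0.001]
wrist_force: [-9.8, 2.5, 8.5]
width: 0.218
gripper_force: 47.5
```

```bash
python3 go.py 457 -215 94.5 -2.6
```

```text
t 26.52 pos [ 457.5 -216.    90.4] yawY -2.69 F [-9.8  2.5  8.5] w 18.6 gf 47.5
d [ 0.0009 -0.0005 -0.0041] turn [-0.01  0.06 -0.09] rows 1.0 1.0
```

Emit:
drive_tool(moves="0 0.0005 0.002 0 0 0 0;0 0.001 0.004 0 0 0 0;0 0.001 0.005 0 0 0 0;0 0.001 0.005 0 0 0 0;0 0.001 0.005 0 0 0 0;0 0.001 0.005 0 0 0 0;0 0.001 0.005 0 0 0 0;0 0.001 0.005 0 0 0 0;0 0.001 0.005 0 0 0 0;0 0.001 0.005 0 0 0 0")

```text
time: 27.35
eef_pos: [458.2, -216.0, 86.6]
eef_rot: [-2.272, -2.169, 0.003]
wrist_force: [-16.9, 5.2, 21.3]
width: 0.219
gripper_force: 49.1
```

```bash
python3 go.py 457 -215 94.5 -2.6; python3 - <<'E'
from m import *
a,b=snapshot('side'); cs=get_calibration('side')
yw=np.deg2rad(-2.6);PO=(572.5,-84.9)
def f(x,y,z): return [PO[0]+x*np.cos(yw)-y*np.sin(yw),PO[1]+x*np.sin(yw)+y*np.cos(yw),z]
for an in(0,.6,.7,.75,.8): print(an,proj(cs,f(85-200*np.cos(.6-an),-92,80+200*np.sin(.6-an))))
o=np.array([300,150]);A=cv2.resize(a[150:210,300:380],None,fx=6,fy=6,interpolation=2)
for an,c in((.7,(255,0,0)),(.8,(0,0,255))):
    q=((proj(cs,[f(85,-92,80),f(85-200*np.cos(.6-an),-92,80+200*np.sin(.6-an))])+.5-o)*6).astype(int); cv2.line(A,tuple(map(int,q[0])),tuple(map(int,q[1])),c,1)
save('p7.png',A)
E
```

```text
t 27.35 pos [ 458.2 -216.    86.6] yawY -2.68 F [-16.9   5.2  21.3] w 18.7 gf 49.1
d [ 0.0009 -0.0013 -0.0079] turn [-0.09  0.06 -0.08] rows 1.0 1.0
0 [[356.71958605 147.85053604]]
0.6 [[366.35786817 179.24788299]]
0.7 [[365.84567344 184.29404468]]
0.75 [[365.37061965 186.74581494]]
0.8 [[364.75322861 189.14214201]]
```

View pics/p7.png

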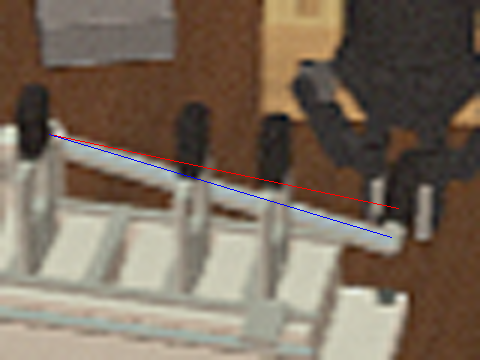

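Emit:
drive_tool(moves="0 -0.001 -0.004 0 0 0 0;0 -0.001 -0.008 0 0 0 0;0 -0.0022 -0.014 0 0 0 0;0 -0.0032 -0.0209 0 0 0 0;0 -0.004 -0.0278 0 0 0 0;0 -0.0047 -0.0348 0 0 0 0;0 -0.005 -0.0418 0 0 0 0;0 -0.005 -0.0488 0 0 0 0;0 -0.0049 -0.0558 0 0 0 0;0 -0.0045 -0.0627 0 0 0 0;0 -0.0038 -0.0697 0 0 0 0;0 -0.0029 -0.0767 0 0 0 0")

```text
time: 28.4
eef_pos: [456.3, -215.7, 161.2]
eef_rot: [2.271, 2.167, 0.002]
wrist_force: [4.7, -4.3, 1.2]
width: 0.22
gripper_force: 46.0
```

```bash
python3 go.py 487.8 -216.9 247.4 -2.6
```

```text
t 28.4 pos [ 456.3 -215.7  161.2] yawY -2.7 F [ 4.7 -4.3  1.2] w 18.8 gf 46.0
d [ 0.0002  0.0317 -0.0861] turn [ 0.15  0.07 -0.1 ] rows 3.0 1.0
```

Emit:
drive_tool(moves="0 0.0011 -0.0071 0 0 0 0;0 0.0026 -0.015 0 0 0 0;0 0.0044 -0.0228 0 0 0 0;0 0.0065 -0.0305 0 0 0 0;0 0.009 -0.0381 0 0 0 0;0 0.0117 -0.0456 0 0 0 0;0 0.0148 -0.053 0 0 0 0;0 0.0181 -0.0603 0 0 0 0;0 0.0218 -0.0675 0 0 0 0;0 0.0251 -0.0735 0 0 0 0;0 0.0288 -0.0795 0 0 0 0;0 0.032 -0.0845 0 0 0 0")

```text
time: 29.4
eef_pos: [489.3, -216.4, 239.5]
eef_rot: [-2.271, -2.169, -0.004]
wrist_force: [21.1, -12.3, -48.0]
width: 0.216
gripper_force: 45.6
```

```bash
python3 go.py 487.8 -216.9 247.4 -2.6
```

```text
t 29.4 pos [ 489.3 -216.4  239.5] yawY -2.63 F [ 21.1 -12.3 -48. ] w 18.4 gf 45.6
d [-0.0005 -0.0015 -0.0079] turn [ 0.07 -0.13 -0.03] rows 1.0 1.0
```

Emit:
drive_tool(moves="0 -0.001 0.002 0 0 0 0;0 -0.002 0.005 0 0 0 0;0 -0.002 0.006 0 0 0 0;0 -0.002 0.006 0 0 0 0")

```text
time: 29.73
eef_pos: [487.9, -216.4, 237.4]
eef_rot: [2.269, 2.167, 0.008]
wrist_force: [21.3, -5.5, -10.8]
width: 0.22
gripper_force: 48.8
```

```bash
python3 go.py 487.8 -216.9 247.4 -2.6
```

```text
t 29.73 pos [ 487.9 -216.4  237.4] yawY -2.63 F [ 21.3  -5.5 -10.8] w 18.8 gf 48.8
d [-0.0005  0.     -0.01  ] turn [ 0.39 -0.04 -0.03] rows 1.0 1.0
```

Emit:
drive_tool(moves="0 0.0015 0.001 0 0 0 0;0 0.0015 0.001 0 0 0 0.022;0 0.0015 0.001 0 0 0 0.03;0 0.0015 0.001 0 0 0 0.05;0 0.0015 0.001 0 0 0 0.05;0 0.0015 0.001 0 0 0 0.05;0 0.0015 -0.03 0 0 0 0.05;0 0.0015 -0.07 0 0 0 0.05;0 0.0015 -0.10 0 0 0 0.05;0 0.0015 -0.10 0 0 0 0.05")

```text
time: 30.57
eef_pos: [487.8, -217.3, 346.5]
eef_rot: [2.265, 2.161, 0.006]
wrist_force: [0.1, -0.9, 1.1]
width: 0.586
gripper_force: 0.0
```

```bash
python3 go.py 636.6 -87.8 334 -2.6; python3 - <<'E'
from m import *
a,b=snapshot('side'); t,_=snapshot('top')
save('p8.png',np.hstack([cv2.resize(a[110:230,280:400],(400,400),interpolation=2),cv2.resize(t[150:270,330:450],(400,400),interpolation=2)]))
E
```

```text
t 30.57 pos [ 487.8 -217.3  346.5] yawY -2.7 F [ 0.1 -0.9  1.1] w 50.0 gf 0.0
d [0.1364 0.1424 0.0134] turn [ 0.63  0.29 -0.1 ] rows 5.0 1.0
```

View pics/p8.png

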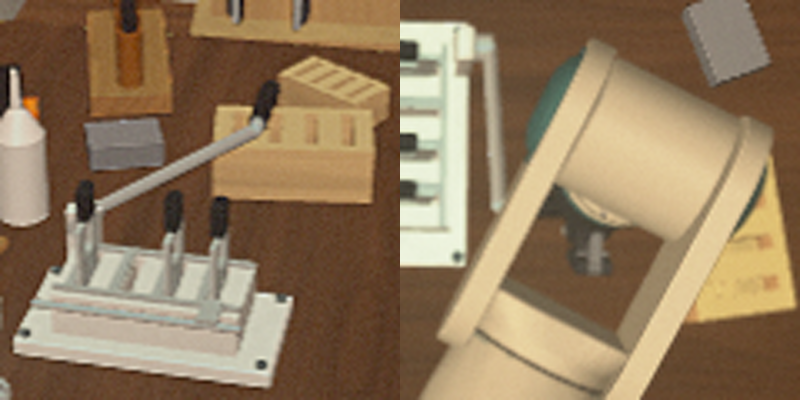

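```bash
cat > look.py <<'E'
from m import *
def handles(region,zmin=133):
    a,d=snapshot('side'); c=get_calibration('side'); v,u=np.mgrid[0:400,0:640]
    P=bydepth(c,np.c_[u.ravel(),v.ravel()],d.ravel()).reshape(400,640,3)
    x0,x1,y0,y1=region
    m=(a.max(2)<70)&(P[...,0]>x0)&(P[...,0]<x1)&(P[...,1]>y0)&(P[...,1]<y1)&(P[...,2]>zmin)&(P[...,2]<172)
    for k in comp(m):
        if k.sum()<12: break
        q=P[k]; hi=q[q[:,2]>np.median(q[:,2])]; lo=q[q[:,2]<=np.median(q[:,2])]
        print('handle n',k.sum(),'mean',q.mean(0).round(1),'lean dx',(hi.mean(0)-lo.mean(0)).round(1),'zmax',q[:,2].max().round())
def rack(prev=(481.8,-403.3)):
    a,d=snapshot('top'); c=get_calibration('top'); v,u=np.mgrid[0:400,0:640]
    P=bydepth(c,np.c_[u.ravel(),v.ravel()],d.ravel()).reshape(400,640,3); I=a.astype(int)
    m=(I[...,0]-I[...,2]>50)&(P[...,2]>54)&(P[...,2]<74)&(abs(P[...,0]-prev[0])<150)&(abs(P[...,1]-prev[1])<120)
    k=comp(cv2.morphologyEx(m.astype(np.uint8),cv2.MORPH_OPEN,np.ones((3,3))))[0]
    cn=max(cv2.findContours(k.astype(np.uint8),0,1)[0],key=cv2.contourArea).reshape(-1,2)
    r=cv2.minAreaRect(np.float32(onplane(c,cn,65)[:,:2])); print('rack',np.round(r[0],1),np.round(r[1],1),round(r[2],2))
E
python3 - <<'E'
from look import *
handles((470,680,-130,-40)); rack()
E
python3 go.py 509.3 -83 300 -2.6
```

```text
handle n 60 mean [551.5 -76.6 152.1] lean dx [ 1.2 -2.1 17.4] zmax 167.0
handle n 54 mean [635.1 -79.3 152.9] lean dx [ 1.8 -3.  16.5] zmax 166.0
handle n 54 mean [508.  -73.2 152.6] lean dx [ 0.9 -5.5 16.1] zmax 166.0
rack [ 425.8 -410.7] [58.9 95.2] 6.98
t 30.77 pos [ 486.7 -216.7  337.2] yawY -2.7 F [ 0.6  0.3 -1. ] w 50.0 gf 0.0
d [0.1346 0.0163 0.0373] turn [-0.11 -0.06 -0.1 ] rows 4.0 1.0
```

Emit:
drive_tool(moves="0.1346 0.0163 0 0 0 0 0.034;0.1346 0.0163 0 0 0 0 0.034;0.1346 0.0163 0 0 0 0 0.034;0.1346 0.0163 0 0 0 0 0.034;0.1346 0.0163 0.02 0 0 0 0.034;0.1346 0.0163 0.037 0 0 0 0.034;0.1346 0.0163 0.037 0 0 0 0.034;0.1346 0.0163 0.037 0 0 0 0.034")

```text
time: 31.43
eef_pos: [509.1, -83.2, 299.8]
eef_rot: [-2.271, -2.166, 0.004]
wrist_force: [-0.3, 0.5, 0.0]
width: 0.396
gripper_force: 0.0
```

```bash
python3 go.py 509.3 -83 208.7 -2.6; python3 -c "
from look import *
rack()"
```

```text
t 31.43 pos [509.1 -83.2 299.8] yawY -2.7 F [-0.3  0.5  0. ] w 33.8 gf 0.0
d [0.0002 0.0006 0.0911] turn [-0.24 -0.04 -0.1 ] rows 3.0 1.0
rack [ 481.9 -403.2] [172.   99.5] 6.62
```

Emit:
drive_tool(moves="0.0002 0.0005 0.03 0 0 0 0.034;0.0002 0.0005 0.06 0 0 0 0.034;0.0002 0.0005 0.08 0 0 0 0.034;0.0002 0.0005 0.091 0 0 0 0.034;0.0002 0.0005 0.091 0 0 0 0.034;0.0002 0.0005 0.091 0 0 0 0.0;0.0002 0.0005 0.091 0 0 0 0.0;0.0002 0.0005 0.091 0 0 0 0.0;0.0002 0.0005 0.091 0 0 0 0.0;0.0002 0.0005 0.091 0 0 0 0.0", squeeze=30)

```text
time: 32.32
eef_pos: [510.9, -83.3, 212.7]
eef_rot: [2.271, 2.166, 0.003]
wrist_force: [-1.2, -0.8, 6.0]
width: 0.154
gripper_force: 32.6
```

Emit:
drive_tool(moves="0 0 -0.01 0 0 0 0;0 0 -0.025 0 0 0 0;0 0 -0.045 0 0 0 0;0 0 -0.07 0 0 0 0;0 0 -0.11 0 0 0 0;0 0 -0.15 0 0 0 0;0 0 -0.18 0 0 0 0;0 0 -0.18 0 0 0 0")

```text
time: 32.98
eef_pos: [510.4, -83.0, 399.2]
eef_rot: [2.265, 2.161, 0.011]
wrist_force: [-0.3, 0.3, -0.8]
width: 0.156
gripper_force: 31.5
```

```bash
python3 go.py 541.4 -396 388 7
```

```text
t 32.98 pos [510.4 -83.  399.2] yawY -2.69 F [-0.3  0.3 -0.8] w 13.3 gf 31.5
d [-0.3112  0.0455  0.0125] turn [ 0.7   0.19 -9.69] rows 8.0 2.0
```

Emit:
drive_tool(moves="0 0 -0.025 0 0 0 0;-0.3112 0.0455 -0.025 0 0 -9.7 0;-0.3112 0.0455 -0.025 0 0 -9.7 0;-0.3112 0.0455 -0.025 0 0 -9.7 0;-0.3112 0.0455 -0.025 0 0 -9.7 0;-0.3112 0.0455 -0.025 0 0 -9.7 0;-0.3112 0.0455 -0.025 0 0 -9.7 0;-0.3112 0.0455 -0.025 0 0 -9.7 0;-0.3112 0.0455 -0.025 0 0 -9.7 0;-0.3112 0.0455 0.02 0 0 -9.7 0;-0.3112 0.0455 0.05 0 0 -9.7 0;-0.3112 0.0455 0.05 0 0 -9.7 0")

```text
time: 33.98
eef_pos: [539.7, -395.7, 329.3]
eef_rot: [-2.071, -2.338, 0.001]
wrist_force: [-0.3, 0.9, -4.1]
width: 0.154
gripper_force: 31.4
```

```bash
python3 go.py 541.4 -396 280 7; python3 -c "
from look import *
rack()"
```

```text
t 33.98 pos [ 539.7 -395.7  329.3] yawY 6.96 F [-0.3  0.9 -4.1] w 13.2 gf 31.4
d [-0.0011  0.0023  0.0493] turn [-0.71 -0.76 -0.05] rows 2.0 1.0
rack [ 524.9 -376.3] [80.7 55.9] 5.92
```

Emit:
drive_tool(moves="0 0 0.01 0 0 0 0;0 0 0.03 0 0 0 0;0 0 0.04 0 0 0 0;0 0 0.04 0 0 0 0;0 0 0.04 0 0 0 0")

```text
time: 34.45
eef_pos: [541.1, -395.9, 302.1]
eef_rot: [2.08, 2.352, -0.0]
wrist_force: [-0.3, -0.4, -0.4]
width: 0.156
gripper_force: 31.4
```

```bash
cat >> look.py <<'E'
def rackside():
    c=get_calibration('side'); v,u=np.mgrid[0:400,0:640]
    for a,d in((np.load('side0i.npy'),np.load('side0.npy')),snapshot('side')):
        P=bydepth(c,np.c_[u.ravel(),v.ravel()],d.ravel()).reshape(400,640,3); I=a.astype(int)
        m=(I[...,0]-I[...,2]>50)&(P[...,2]>12)&(P[...,2]<55)&(abs(P[...,0]-480)<140)&(P[...,1]>-440)&(P[...,1]<-310)
        k=comp(m)[0]; q=P[k]; y=q[:,1]; f=np.polyfit(q[:,0],y,1)
        print('rack near face n',k.sum(),'x',np.percentile(q[:,0],[1,99]).round(1),'y at x=480',np.polyval(f,480).round(1),'yaw',np.degrees(np.arctan(f[0])).round(1))
E
python3 go.py 541.4 -396 280 7; python3 -c "
from look import *
rackside()"
```

```text
t 34.45 pos [ 541.1 -395.9  302.1] yawY 7.02 F [-0.3 -0.4 -0.4] w 13.3 gf 31.4
d [-0.0001  0.0002  0.0221] turn [0.06 0.07 0.02] rows 1.0 1.0
rack near face n 486 x [391.6 561.1] y at x=480 -355.2 yaw 6.9
rack near face n 488 x [391.6 561. ] y at x=480 -355.0 yaw 7.1
```

Emit:
drive_tool(moves="0 0 0.02 0 0 0 0;0 0 0.035 0 0 0 0;0 0 0.042 0 0 0 0;0 0 0.049 0 0 0 0;0 0 0.056 0 0 0 0;0 0 0.063 0 0 0 0;0 0 0.070 0 0 0 0;0 0 0.076 0 0 0 0;0 0 0.082 0 0 0 0;0 0 0.087 0 0 0 0;0 0 0.091 0 0 0 0;0 0 0.092 0 0 0 0")

```text
time: 35.5
eef_pos: [540.9, -395.9, 207.9]
eef_rot: [-2.081, -2.352, 0.0]
wrist_force: [-0.9, -0.8, -1.2]
width: 0.156
gripper_force: 31.5
```

```bash
python3 go.py 541.4 -396 207.7 7
```

```text
t 35.5 pos [ 540.9 -395.9  207.9] yawY 7.01 F [-0.9 -0.8 -1.2] w 13.3 gf 31.5
d [-0.0002  0.0005  0.0002] turn [-0.03 -0.03  0.01] rows 1.0 1.0
```

Within ~1 mm of the floor; go 3 mm further to touch, release, rise.

Emit:
drive_tool(moves="0 0 0.0015 0 0 0 0;0 0 0.003 0 0 0 0;0 0 0.003 0 0 0 0;0 0 0.003 0 0 0 0.03;0 0 0.003 0 0 0 0.03;0 0 0.003 0 0 0 0.03;0 0 -0.02 0 0 0 0.03;0 0 -0.06 0 0 0 0.03;0 0 -0.10 0 0 0 0.034;0 0 -0.14 0 0 0 0.034;0 0 -0.14 0 0 0 0.034")

```text
time: 36.42
eef_pos: [541.4, -396.4, 359.8]
eef_rot: [2.071, 2.341, 0.001]
wrist_force: [0.3, 0.3, 2.4]
width: 0.402
gripper_force: 0.0
```

```bash
python3 go.py 552.7 -84 340 -2.6;python3 -c "
from look import *
rackside(); handles((380,620,-480,-330),125)"
```

```text
t 36.42 pos [ 541.4 -396.4  359.8] yawY 7.01 F [0.3 0.3 2.4] w 34.3 gf 0.0
d [0.3089 0.0491 0.0167] turn [0.69 0.62 9.6 ] rows 8.0 2.0
rack near face n 486 x [391.6 561.1] y at x=480 -355.2 yaw 6.9
rack near face n 479 x [391.2 560.6] y at x=480 -355.2 yaw 7.1
handle n 36 mean [ 533.8 -385.   146.4] lean dx [-0.5 -5.1 16.8] zmax 161.0
```

Emit:
drive_tool(moves="0.3089 0.0491 0 0 0 9.6 0.034;0.3089 0.0491 0 0 0 9.6 0.034;0.3089 0.0491 0 0 0 9.6 0.034;0.3089 0.0491 0 0 0 9.6 0.034;0.3089 0.0491 0 0 0 9.6 0.034;0.3089 0.0491 0 0 0 9.6 0.034;0.3089 0.0491 0 0 0 9.6 0.034;0.3089 0.0491 0 0 0 9.6 0.034;0.3089 0.0491 0.03 0 0 9.6 0.034;0.3089 0.0491 0.05 0 0 9.6 0.034;0.3089 0.0491 0.05 0 0 9.6 0.034;0.3089 0.0491 0.05 0 0 9.6 0.034")

```text
time: 37.52
eef_pos: [551.4, -83.3, 296.4]
eef_rot: [-2.268, -2.168, 0.004]
wrist_force: [-0.2, 0.8, 1.4]
width: 0.398
gripper_force: 0.0
```

```bash
python3 go.py 552.7 -84 211 -2.6; python3 -c "
from look import *
handles((470,680,-130,-40))"
```

```text
t 37.52 pos [551.4 -83.3 296.4] yawY -2.6 F [-0.2  0.8  1.4] w 34.0 gf 0.0
d [-0.0007  0.0017  0.0854] turn [-0.27 -0.04  0.  ] rows 3.0 1.0
handle n 58 mean [550.9 -76.1 152.2] lean dx [ 1.7 -2.6 17.5] zmax 167.0
handle n 55 mean [635.4 -80.  152.4] lean dx [ 0.8 -3.4 17. ] zmax 167.0
```

Emit:
drive_tool(moves="-0.0005 0.0005 0.03 0 0 0 0.034;-0.0005 0.0005 0.06 0 0 0 0.034;-0.0005 0.0005 0.078 0 0 0 0.034;-0.0005 0.0005 0.086 0 0 0 0.034;-0.0005 0.0005 0.086 0 0 0 0.034;-0.0005 0.0005 0.086 0 0 0 0.0;-0.0005 0.0005 0.086 0 0 0 0.0;-0.0005 0.0005 0.086 0 0 0 0.0;-0.0005 0.0005 0.086 0 0 0 0.0;-0.0005 0.0005 0.086 0 0 0 0.0")

```text
time: 38.4
eef_pos: [553.3, -84.2, 215.1]
eef_rot: [2.269, 2.168, 0.004]
wrist_force: [-0.0, -1.3, 6.0]
width: 0.157
gripper_force: 32.0
```

Emit:
drive_tool(moves="0 0 -0.01 0 0 0 0;0 0 -0.025 0 0 0 0;0 0 -0.045 0 0 0 0;0 0 -0.07 0 0 0 0;0 0 -0.11 0 0 0 0;0 0 -0.15 0 0 0 0;0 0 -0.19 0 0 0 0;0 0 -0.21 0 0 0 0;0 0 -0.21 0 0 0 0")

```text
time: 39.15
eef_pos: [552.3, -83.8, 430.0]
eef_rot: [2.264, 2.164, 0.01]
wrist_force: [0.3, -0.2, 0.1]
width: 0.157
gripper_force: 31.0
```

```bash
python3 go.py 422.2 -410.6 420 7; python3 -c "
from look import *
rackside()"
```

```text
t 39.15 pos [552.3 -83.8 430. ] yawY -2.59 F [ 0.3 -0.2  0.1] w 13.4 gf 31.0
d [-0.3323 -0.1153  0.0093] turn [ 0.61  0.16 -9.59] rows 9.0 2.0
rack near face n 486 x [391.6 561.1] y at x=480 -355.2 yaw 6.9
rack near face n 478 x [391.3 560.8] y at x=480 -355.3 yaw 6.8
```

Emit:
drive_tool(moves="-0.3323 -0.1153 0 0 0 -9.6 0;-0.3323 -0.1153 0 0 0 -9.6 0;-0.3323 -0.1153 0 0 0 -9.6 0;-0.3323 -0.1153 0 0 0 -9.6 0;-0.3323 -0.1153 0 0 0 -9.6 0;-0.3323 -0.1153 0 0 0 -9.6 0;-0.3323 -0.1153 0 0 0 -9.6 0;-0.3323 -0.1153 0 0 0 -9.6 0;-0.3323 -0.1153 0 0 0 -9.6 0;-0.3323 -0.1153 0.04 0 0 -9.6 0;-0.3323 -0.1153 0.08 0 0 -9.6 0;-0.3323 -0.1153 0.11 0 0 -9.6 0")

```text
time: 40.2
eef_pos: [421.1, -410.4, 307.1]
eef_rot: [-2.079, -2.347, -0.001]
wrist_force: [-0.5, -0.1, -1.9]
width: 0.154
gripper_force: 30.9
```

Emit:
drive_tool(moves="0 0 0 0 0 0 0;0 0 0 0 0 0 0;0 0 0 0 0 0 0")

```text
time: 40.45
eef_pos: [422.5, -410.8, 314.6]
eef_rot: [2.08, 2.351, -0.0]
wrist_force: [0.1, -0.1, -0.4]
width: 0.156
gripper_force: 31.0
```

```bash
python3 go.py 422.2 -410.6 210.1 7;python3 -c "
from look import *
rackside()"
```

```text
t 40.45 pos [ 422.5 -410.8  314.6] yawY 7.02 F [ 0.1 -0.1 -0.4] w 13.3 gf 31.0
d [ 0.0004 -0.0004  0.1045] turn [0.08 0.11 0.02] rows 3.0 1.0
rack near face n 486 x [391.6 561.1] y at x=480 -355.2 yaw 6.9
rack near face n 478 x [390.9 560.9] y at x=480 -355.3 yaw 7.2
```

Emit:
drive_tool(moves="0 0 0.025 0 0 0 0;0 0 0.042 0 0 0 0;0 0 0.05 0 0 0 0;0 0 0.057 0 0 0 0;0 0 0.064 0 0 0 0;0 0 0.071 0 0 0 0;0 0 0.078 0 0 0 0;0 0 0.085 0 0 0 0;0 0 0.092 0 0 0 0;0 0 0.098 0 0 0 0;0 0 0.103 0 0 0 0;0 0 0.104 0 0 0 0")

```text
time: 41.5
eef_pos: [422.7, -411.0, 210.0]
eef_rot: [2.08, 2.351, -0.0]
wrist_force: [-0.6, 1.1, 8.3]
width: 0.156
gripper_force: 32.5
```

```bash
python3 go.py 422.2 -410.6 210.1 7
```

```text
t 41.5 pos [ 422.7 -411.   210. ] yawY 7.01 F [-0.6  1.1  8.3] w 13.3 gf 32.5
d [ 0.0005 -0.0004 -0.0001] turn [0.1  0.13 0.01] rows 1.0 1.0
```

On the floor at the expected height. Release, rise, go to press slot 3.

Emit:
drive_tool(moves="0 0 0 0 0 0 0.03;0 0 0 0 0 0 0.03;0 0 0 0 0 0 0.03;0 0 -0.02 0 0 0 0.03;0 0 -0.06 0 0 0 0.03;0 0 -0.10 0 0 0 0.034;0 0 -0.14 0 0 0 0.034;0 0 -0.14 0 0 0 0.034")

```text
time: 42.17
eef_pos: [422.8, -411.4, 358.8]
eef_rot: [2.072, 2.342, -0.003]
wrist_force: [1.6, 0.7, 1.9]
width: 0.401
gripper_force: 0.0
```

```bash
python3 go.py 636.6 -88.2 340 -2.6;python3 -c "
from look import *
rackside(); handles((380,620,-480,-330),125)"
```

```text
t 42.17 pos [ 422.8 -411.4  358.8] yawY 7.01 F [1.6 0.7 1.9] w 34.3 gf 0.0
d [0.2949 0.2514 0.0173] turn [0.56 0.67 9.6 ] rows 10.0 2.0
rack near face n 486 x [391.6 561.1] y at x=480 -355.2 yaw 6.9
rack near face n 479 x [391.  561.2] y at x=480 -355.1 yaw 6.6
handle n 35 mean [ 525.5 -387.3  146.8] lean dx [-1.9 -4.  19.3] zmax 161.0
handle n 31 mean [ 419.5 -401.6  147.8] lean dx [ 1.1 -5.7 17.6] zmax 161.0
```

Emit:
drive_tool(moves="0.2949 0.2514 0 0 0 9.6 0.034;0.2949 0.2514 0 0 0 9.6 0.034;0.2949 0.2514 0 0 0 9.6 0.034;0.2949 0.2514 0 0 0 9.6 0.034;0.2949 0.2514 0 0 0 9.6 0.034;0.2949 0.2514 0 0 0 9.6 0.034;0.2949 0.2514 0 0 0 9.6 0.034;0.2949 0.2514 0 0 0 9.6 0.034;0.2949 0.2514 0 0 0 9.6 0.034;0.2949 0.2514 0.01 0 0 9.6 0.034;0.2949 0.2514 0.04 0 0 9.6 0.034;0.2949 0.2514 0.04 0 0 9.6 0.034")

```text
time: 43.27
eef_pos: [634.9, -86.0, 299.9]
eef_rot: [-2.262, -2.166, 0.012]
wrist_force: [-0.4, -0.0, -2.1]
width: 0.394
gripper_force: 0.0
```

```bash
python3 go.py 636.6 -88.2 209 -2.6; python3 -c "
from look import *
handles((470,680,-130,-40))"
```

```text
t 43.27 pos [634.9 -86.  299.9] yawY -2.48 F [-0.4 -0.  -2.1] w 33.6 gf 0.0
d [-0.0023  0.003   0.0909] turn [-0.73 -0.09  0.12] rows 3.0 1.0
handle n 54 mean [635.1 -79.  153.5] lean dx [ 1.3 -3.5 16.4] zmax 167.0
```

Emit:
drive_tool(moves="-0.0015 0.001 0 0 0 0.1 0.034;-0.0015 0.001 0.03 0 0 0.1 0.034;-0.0015 0.001 0.06 0 0 0.1 0.034;-0.0015 0.001 0.078 0 0 0.1 0.034;-0.0015 0.001 0.088 0 0 0.1 0.034;-0.0015 0.001 0.088 0 0 0.1 0.034;-0.0015 0.001 0.088 0 0 0.1 0.0;-0.0015 0.001 0.088 0 0 0.1 0.0;-0.0015 0.001 0.088 0 0 0.1 0.0;-0.0015 0.001 0.088 0 0 0.1 0.0;-0.0015 0.001 0.088 0 0 0.1 0.0")

```text
time: 44.23
eef_pos: [637.4, -89.3, 223.4]
eef_rot: [2.27, 2.165, 0.003]
wrist_force: [-1.3, -0.8, 6.0]
width: 0.153
gripper_force: 33.6
```

Emit:
drive_tool(moves="0 0 -0.01 0 0 0 0;0 0 -0.025 0 0 0 0;0 0 -0.045 0 0 0 0;0 0 -0.07 0 0 0 0;0 0 -0.11 0 0 0 0;0 0 -0.15 0 0 0 0;0 0 -0.19 0 0 0 0;0 0 -0.21 0 0 0 0;0 0 -0.21 0 0 0 0")

```text
time: 44.98
eef_pos: [636.3, -88.6, 438.6]
eef_rot: [2.266, 2.162, 0.011]
wrist_force: [0.7, 0.1, -0.3]
width: 0.154
gripper_force: 32.7
```

```bash
python3 go.py 462 -405.7 420 7; python3 -c "
from look import *
rackside(); handles((380,620,-480,-330),125); rack()"
```

```text
t 44.98 pos [636.3 -88.6 438.6] yawY -2.68 F [ 0.7  0.1 -0.3] w 13.1 gf 32.7
d [-0.3248 -0.1594  0.0173] turn [ 0.65  0.15 -9.68] rows 9.0 2.0
rack near face n 486 x [391.6 561.1] y at x=480 -355.2 yaw 6.9
rack near face n 470 x [391.6 560.8] y at x=480 -355.1 yaw 7.1
handle n 37 mean [ 525.5 -387.2  147.6] lean dx [-1.1 -5.6 18. ] zmax 162.0
handle n 31 mean [ 419.5 -400.9  148.1] lean dx [ 0.7 -6.2 16.9] zmax 165.0
rack [ 481.9 -403.2] [172.   99.7] 6.75
```

Emit:
drive_tool(moves="-0.025 -0.012 0 0 0 -1 0;-0.05 -0.025 0 0 0 -2 0;-0.08 -0.04 0 0 0 -3 0;-0.11 -0.055 0 0 0 -4 0;-0.14 -0.07 0 0 0 -5 0;-0.17 -0.085 0 0 0 -6 0;-0.20 -0.1 0 0 0 -7 0;-0.23 -0.113 0 0 0 -8 0;-0.26 -0.128 0 0 0 -9 0;-0.29 -0.142 0 0 0 -9.7 0;-0.315 -0.154 0 0 0 -9.7 0;-0.3248 -0.1594 0.005 0 0 -9.7 0")

```text
time: 46.13
eef_pos: [460.2, -408.7, 423.5]
eef_rot: [-2.084, -2.347, 0.001]
wrist_force: [0.1, -0.4, -1.0]
width: 0.15
gripper_force: 32.6
```

Emit:
drive_tool(moves="0 0 0.01 0 0 0 0;0 0 0.03 0 0 0 0;0 0 0.05 0 0 0 0;0 0 0.07 0 0 0 0;0 0 0.09 0 0 0 0;0 0 0.105 0 0 0 0;0 0 0.115 0 0 0 0;0 0 0.115 0 0 0 0;0 0 0.115 0 0 0 0")

```text
time: 46.88
eef_pos: [462.2, -405.4, 309.8]
eef_rot: [-2.08, -2.352, -0.0]
wrist_force: [0.8, 0.0, -0.3]
width: 0.15
gripper_force: 32.6
```

```bash
python3 go.py 462 -405.7 218.4 7;python3 -c "
from look import *
rackside(); handles((380,620,-480,-330),125)
a,b=snapshot('side'); save('p9.png',cv2.resize(a[90:190,310:430],(720,600),interpolation=2))"
```

```text
t 46.88 pos [ 462.2 -405.4  309.8] yawY 7.02 F [ 0.8  0.  -0.3] w 12.8 gf 32.6
d [-0.0004 -0.0002  0.0914] turn [-0.07 -0.09  0.02] rows 3.0 1.0
rack near face n 486 x [391.6 561.1] y at x=480 -355.2 yaw 6.9
rack near face n 488 x [390.9 560.7] y at x=480 -355.6 yaw 7.0
handle n 36 mean [ 525.5 -388.3  147.2] lean dx [-0.3 -3.4 18.3] zmax 161.0
handle n 31 mean [ 419.5 -401.2  148. ] lean dx [ 0.8 -7.2 16.9] zmax 160.0
```

View pics/p9.png

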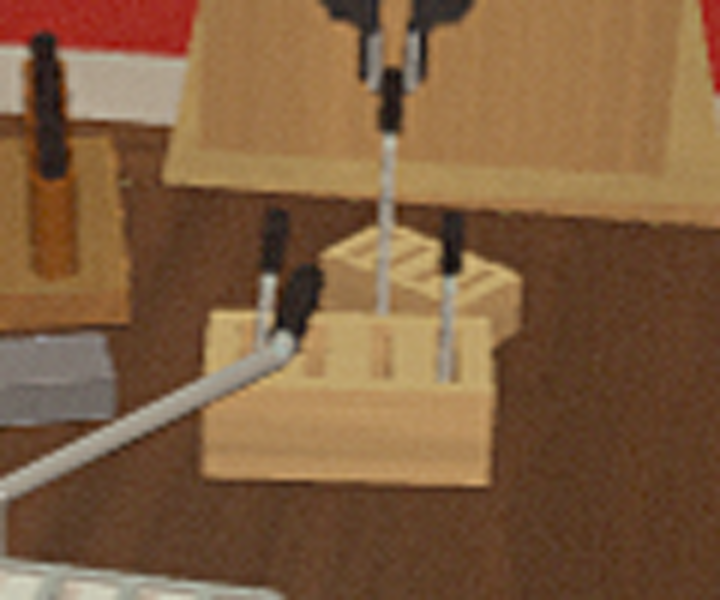

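Emit:
drive_tool(moves="0 0 0.02 0 0 0 0;0 0 0.033 0 0 0 0;0 0 0.04 0 0 0 0;0 0 0.047 0 0 0 0;0 0 0.054 0 0 0 0;0 0 0.061 0 0 0 0;0 0 0.068 0 0 0 0;0 0 0.075 0 0 0 0;0 0 0.081 0 0 0 0;0 0 0.086 0 0 0 0;0 0 0.091 0 0 0 0;0 0 0.092 0 0 0 0")

```text
time: 48.03
eef_pos: [462.3, -405.9, 218.4]
eef_rot: [2.081, 2.353, -0.0]
wrist_force: [-0.3, -0.7, 2.1]
width: 0.152
gripper_force: 33.0
```

```bash
python3 go.py 462 -405.7 218.4 7
```

```text
t 48.03 pos [ 462.3 -405.9  218.4] yawY 7.01 F [-0.3 -0.7  2.1] w 13.0 gf 33.0
d [ 0.0002 -0.0003  0.    ] turn [0.01 0.02 0.01] rows 1.0 1.0
```

Floor reached. Release, rise, and clear away from the rack to let the top camera see.

Emit:
drive_tool(moves="0 0 0.001 0 0 0 0;0 0 0.001 0 0 0 0.03;0 0 0.001 0 0 0 0.03;0 0 0.001 0 0 0 0.03;0 0 -0.02 0 0 0 0.03;0 0 -0.06 0 0 0 0.03;0 0 -0.10 0 0 0 0.03;0 0 -0.14 0 0 0 0.03;0.1 -0.02 -0.14 0 0 0 0.05;0.2 -0.04 -0.14 0 0 0 0.05;0.2 -0.04 -0.14 0 0 0 0.05;0.2 -0.04 -0.14 0 0 0 0.05")

```text
time: 49.03
eef_pos: [409.1, -246.2, 358.4]
eef_rot: [2.082, 2.352, 0.0]
wrist_force: [0.4, 0.6, 0.5]
width: 0.586
gripper_force: 0.0
```

```bash
python3 -c "
from look import *
s=sense(); print(s['time'],s['eef_pos'],s['wrist_force'])
rackside(); handles((380,620,-480,-330),118); rack()
# top-view handles & lever
t,d=snapshot('top'); c=get_calibration('top'); v,u=np.mgrid[0:400,0:640]
P=bydepth(c,np.c_[u.ravel(),v.ravel()],d.ravel()).reshape(400,640,3)
m=(t.max(2)<70)&(P[...,2]>140)&(P[...,2]<175)&(abs(P[...,0]-480)<100)&(abs(P[...,1]+403)<60)
for k in comp(m)[:4]:
    if k.sum()>8: print('top handle',P[k].mean(0).round(1),k.sum())
a,d=snapshot('side'); c=get_calibration('side'); P=bydepth(c,np.c_[u.ravel(),v.ravel()],d.ravel()).reshape(400,640,3)
m=np.zeros(u.shape,bool); m[130:152,350:372]=1; m&=(a.max(2)<75)&(P[...,2]>150)&(P[...,1]>-270); k=comp(m)[0]; print('lever',np.median(P[k],0).round(1))
D0=np.load('side0i.npy').astype(int); m=(abs(a.astype(int)-D0).max(2)>60)
for k in comp(m)[:8]:
    vv,uu=np.nonzero(k); print('diff',k.sum(),uu.mean().round(),vv.mean().round())
"
```

```text
49.0333 [ 409.08029674 -246.15383768  358.4455705 ] [0.38338416 0.61818566 0.51421512]
rack near face n 486 x [391.6 561.1] y at x=480 -355.2 yaw 6.9
rack near face n 475 x [391.3 560.7] y at x=480 -355.3 yaw 6.8
handle n 36 mean [ 525.5 -388.6  147. ] lean dx [-1.6 -5.1 18.5] zmax 160.0
handle n 31 mean [ 419.5 -400.9  148.1] lean dx [ 1.1 -5.7 17.6] zmax 163.0
handle n 29 mean [ 459.4 -393.8  150.4] lean dx [ 2.3 -8.5 15.8] zmax 162.0
rack [ 506.6 -410.8] [78.3 55.4] 89.47
top handle [ 527.3 -394.   154.2] 25
lever [ 485.4 -210.   203.1]
diff 5421 533.0 86.0
diff 2034 451.0 38.0
diff 1486 529.0 150.0
diff 1453 483.0 149.0
diff 1227 388.0 78.0
diff 734 478.0 190.0
diff 493 378.0 24.0
diff 384 472.0 14.0
```

Emit:
drive_tool(moves="0 0 -0.01 0 0 0 0.05;0 0 -0.01 0 0 0 0.05;0 0 -0.01 0 0 0 0.05;0 0 -0.01 0 0 0 0.05;0 0 -0.01 0 0 0 0.05;0 0 -0.01 0 0 0 0.05;0 0 -0.01 0 0 0 0.05;0 0 -0.01 0 0 0 0.05;0 0 -0.01 0 0 0 0.05;0 0 -0.01 0 0 0 0.05;0 0 -0.01 0 0 0 0.05;0 0 -0.01 0 0 0 0.05")

```text
time: 50.28
eef_pos: [409.9, -247.6, 368.6]
eef_rot: [2.082, 2.353, -0.0]
wrist_force: [0.2, -0.3, 0.4]
width: 0.587
gripper_force: 0.0
```

```bash
python3 -c "
from look import *
rackside(); handles((380,620,-480,-330),118)
print(finish_job())"
```

```text
rack near face n 486 x [391.6 561.1] y at x=480 -355.2 yaw 6.9
rack near face n 485 x [390.9 561. ] y at x=480 -355.1 yaw 6.5
handle n 35 mean [ 525.3 -387.7  147. ] lean dx [-0.8 -4.3 17.9] zmax 160.0
handle n 31 mean [ 419.5 -400.9  148.1] lean dx [ 0.7 -6.4 17.3] zmax 160.0
handle n 29 mean [ 458.7 -394.4  148.7] lean dx [ 1.5 -5.7 16.6] zmax 162.0
the job is handed in; nothing more can be done
None
```

The job is handed in at about 50 s with no verdict returned: all three carriers present (hook 1 was empty) were pressed and now stand in rack slots 0, 1 and 3, and the lever was pulled to its stop, held and eased back up to rest.

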